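# Put the reading lamp on its ball mount and lock it

## Task

Get the blood-grouping place ready for reading: take the cordless reading lamp off its charging stand, lower its socket gently and squarely onto the tilted ball of the bench post until it sits fully home on the collar, with the lamp's light over the white tile, and let go. Then press the red latch lever all the way down so that the lamp is locked on, and leave it there. Do not knock over or shift the racks and bottles.

Things in the scene. Friction and masses are not known exactly. Their poses are not given: they have to be found in the camera images.
- lamp_grip (a point): centre of the lamp head's black battery grip, a bar 66 mm long (along x), 30 wide (y), 28 high (z). Head axes: x from grip to white lamp, z up the socket's axis, y to the side of the latch pad. The head is 200 mm long, 0.42 kg, its centre of mass near the socket. On its stand its z is straight up and the grip 78 mm above the bench
- lamp_socket (a point): point in the lamp head where the ball's centre lies when seated: 61 mm along +x and 4 mm down from the grip's centre, same axes. The grey 12-sided socket round it is 57 mm wide, open below; its rim is 24 mm below this point, inner diameter 49 mm in the lowest 10 mm, 41 mm above that; top of its roof 28.5 mm above this point
- lamp_light (a point): centre of the round white lamp (68 mm across, 20 mm thick), 72 mm along +x and 12 mm up from lamp_socket; it is inclined on the head so that it lies level when the head is mounted
- latch (a joint): angle of the red lever on the lamp head (rad): 0 fully down (locked), grows as it is raised, at most 0.65; 0.42 to 0.6 at the start. Stays where left; takes about 4 N at the pad. Above 0.35 its steel hook is clear of the ball; pressed down, the hook swings under the ball. Hinge: along the head's x at y = -22 mm, z = +36 mm from lamp_socket
- latch_pad (a point): middle of the top face of the lever's thumb pad (26 x 26 mm, with a rolled lip at its free end), 51 mm from the lever's hinge axis and 8 mm above it; when down it lies at y = +29 mm, z = +44 mm from lamp_socket in the head's axes
- ball (a point): centre of the fixed steel ball (diameter 38 mm) on the bench post, 155 mm above the bench. z: up along the stud, which leans 30 degrees to the post's front; x: to the rear and upward; y: level. A flat collar 58 mm across lies 24 mm below the centre along the stud: the socket's rim lands on it. Rightly mounted, the head's z lies along this z and its x along minus this x
- tile_top (a point): centre of the top face of the white typing tile (90 x 80 x 8 mm, fixed) in front of the post; the mounted lamp is level about 120 mm above it
- stand_top (a point): centre of the flat round top (58 mm across) of the white charging stand, 50 mm above the bench; the lamp's socket rim rests on it, with a stub 24 mm thick and 14 mm high inside the socket. The stand is fixed; its base is 110 x 100 mm
- rack_red: white tube rack with red-capped tubes, 90 x 132 mm, 92 mm high, loose, stands behind the charging stand; origin on the bench under its centre, z up
- rack_dark: black tube rack with yellow and black caps, 72 x 116 mm, 112 mm high, loose; origin on the bench under its centre
- drop_red: dropper bottle with red cap, diameter 30 mm, 64 mm high, loose, beside the post; origin on the bench under its centre
- drop_blue: dropper bottle with blue cap, the same size; origin on the bench under its centre
- drop_green: dropper bottle with green cap, the same size; origin on the bench under its centre
- bottle: round white bottle, diameter 56 mm, 125 mm high, loose; origin on the bench under its centre
- sanitiser: tall white pump bottle, 46 x 74 mm, 206 mm high, loose, stands between the stand and the post; origin on the bench under its centre
- post: the fixed bench post that carries the ball: a pillar 24 mm thick on a round foot 110 mm across; origin on the bench under the pillar, which stands 38 mm behind the ball; x to the post's rear, z up. With the lamp mounted, the light is at the front and lower, over the tile, the grip at the rear and higher

How it is judged:
By the outcome, as a careful person would: the job done as asked, in the order asked, and still so for the second after the job is handed in, with the robot touching nothing.
It also fails if it takes over 67 s, if anything falls off the work surface, if the arm or the gripper's body presses on something with over 40 N, if the wrist force passes 120 N, or if a joint passes its speed limit or range.

## Robot

A 7-joint arm with a two-finger parallel gripper is mounted at the origin on the work surface. World frame = base frame: x ahead of the robot, y to its left, z up, the work surface at z = 0. Lengths are in m, angles in degrees, forces in N, time in s.
With the tool pointing down it reaches from about 0.425 to 0.875 m from the base axis. Payload 8.4 kg.
Tool frame: the origin (TCP) lies at the very end of the fingers, on their centre line; the grasp point (between the pads) lies 19 mm behind it (pinch_z is the z of the grasp point in the tool frame, in m); z points along the fingers, y is the direction in which the jaws open and shut (so a half turn about z gives the same grasp; the last joint's range is limited). The gripper opens to 87 mm and grips with 3 to 60 N. Pads are 19 mm wide; open, the fingers measure 117 mm over their backs; the gripper's body (75 mm by 190 mm) begins 51 mm behind the grasp point.
Start: joints at [-70.428, 19.091, 2.286, 83.961, -0.768, 76.965, -3.352], TCP at [0.277, 0.588, 0.223] pointing down, gripper open.
Joint ranges: [-147.57, 147.57], [-21.85, 119.76], [-74.77, 79.35], [14.55, 137.4], [-85.83, 265.84], [4.83, 119.75], [-152.11, 152.11]. Speed limits (degrees/s): [127.2, 127.2, 159.86, 159.86, 180, 180, 180].

## Interface

Orientations are given as [roll, pitch, yaw] about the fixed x, y, z axes, in that order (R = Rz(yaw) Ry(pitch) Rx(roll)).
In Python, from workcell import * gives the robot as it stands.
- The arm moves only by the tool arm_command, never from a script. Its argument "moves" is text: rows parted by semicolons, each of 4 numbers parted by spaces: the shift along the tool's x, y, z in mm, then the turn about the tool's z in degrees. A call has exactly 10 rows; each row is the pose to reach, as a shift and turn from the pose commanded when the call began, along the tool's axes at that moment; what a row does not reach only later rows make up. A row lasts 1/8 s, in which the tool goes at most 62.5 mm and 10.7 degrees, less where a joint would pass 70% of its speed; a pose out of reach is approached as far as the arm can. A call with a gripper value outside its range is refused whole. "gripper" is the opening, from 0 (shut) to 1 (fully open), set as the call begins (left out, the last holds). The fingers move at their own pace and stop on an object; "force" is the grip in N (left out, the last holds). Time passes only in rows, so rows that repeat a pose let the fingers close, or fill a call up. It gives the time, the measured TCP pose, the force and the opening at its end, in the units of the state.
- get_obs(): the state, without advancing time (a new reading comes with each control period).
- snapshot(name): name is "scene" or "side" or "wrist"; returns a dict with "color" (420x560x3 uint8, red, green, blue), "z_map" (420x560 float32, m along the optical axis (not along the pixel's ray), 0 where there is no reading), "intrinsics" (3x3 intrinsics, pixels), "R" (3x3) and "t" (3): a world point X has camera coordinates R X + t. Camera axes: x right, y down, z forward; pixel columns grow to the right and rows downward; lengths in m; the calibration is good to about 2 mm. A picture is of the moment at which its call begins.
- finish_job(): hands the job in, once; it reports no verdict.
The state is a dict: "time_s": time; "qpos": joint angles; "joint_vel": joint speeds; "joint_efforts": joint torques, N m; "tool_pos": TCP position; "orientation": TCP orientation; "ft_force": force on the tool from outside, world axes, zero at the start; "wrist_torque": the same for the moment, N m; "finger_gap": opening from 0.0 (shut) to 1.0 (fully open).
Only numpy, scipy, OpenCV 4.12 (cv2) and the standard library are available. Lean on these libraries where they do the work, as an engineer would, in place of code of your own. Each camera call takes 0.05 s, during which the arm holds its last target.

## Working session

There is one attempt and no reset: what is moved stays moved. The work goes in short steps, Python scripts to look and compute and a tool call to move; the robot and the scene stay as the last step left them, time stands still between calls to the robot, and variables do not carry over. Pictures are saved under pics/ and viewed, and the job is handed in when it is done.

Besides the shell and the picture viewer there is one more tool, called after "Emit:" by a JSON object that holds its "method" and its "body", one argument or row to a line. arm_command: Moves the arm, as the interface text tells. Its arguments: {"type":"object","properties":{"moves":{"type":"string"},"gripper":{"type":"number"},"force":{"type":"number"}},"required":["moves"]}

```bash
ls -la; mkdir -p pics; cat > h.py <<'E'
from workcell import *
import numpy as np, cv2, pickle
def snap(n,tag):
    s=snapshot(n); pickle.dump(s,open(f'pics/{tag}.pkl','wb'))
    cv2.imwrite(f'pics/{tag}.png',cv2.cvtColor(s['color'],cv2.COLOR_RGB2BGR)); return s
def load(tag): return pickle.load(open(f'pics/{tag}.pkl','rb'))
def ray(s,u,v):
    K=np.array(s['intrinsics']);R=np.array(s['R']);t=np.array(s['t'])
    d=R.T@np.linalg.solve(K,[u,v,1.]); return -R.T@t, d
def onz(s,u,v,z):
    c,d=ray(s,u,v); return c+d*(z-c[2])/d[2]
def proj(s,X):
    p=np.array(s['R'])@np.array(X,float)+np.array(s['t']); q=np.array(s['intrinsics'])@p; return q[:2]/q[2]
def tri(*a):
    A=np.zeros((3,3));b=np.zeros(3)
    for s,u,v in a:
        c,d=ray(s,u,v); d=d/np.linalg.norm(d);P=np.eye(3)-np.outer(d,d);A+=P;b+=P@c
    X=np.linalg.solve(A,b)
    r=[np.linalg.norm((np.eye(3)-np.outer(d,d)/(d@d))@(X-c)) for c,d in [ray(*q) for q in a]]
    return X,r
def cloud(s):
    z=s['z_map'];K=np.array(s['intrinsics']);v,u=np.mgrid[:z.shape[0],:z.shape[1]]
    P=np.stack([(u-K[0,2])/K[0,0]*z,(v-K[1,2])/K[1,1]*z,z],-1)
    return (P-np.array(s['t']))@np.array(s['R'])
E
python3 - <<'E'
from h import *
np.set_printoptions(precision=4,suppress=True)
print(get_obs())
for n in ['scene','side','wrist']:
    s=snap(n,n+'0'); print(n,s['R'],s['t'],s['intrinsics'])
E
```

```text
total 12
drwxr-xr-x  3 agent agent 4096 Dec  7 09:00 .
drwxr-xr-x 23 root  root  4096 Dec  7 09:00 ..
drwxr-xr-x  2 agent agent 4096 Dec  7 09:00 pics
{'time_s': 0.0, 'qpos': array([-70.4263,  19.1297,   2.2814,  84.0129,  -0.7673,  76.9636,
        -3.3514]), 'joint_vel': array([ 0.0348, -0.0527,  0.0516, -0.0435,  0.0133, -0.1157,  0.0254]), 'joint_efforts': array([ -0.0002, -65.6357,   1.3352, -40.3821,  -0.0597,   0.0447,
         0.0001]), 'tool_pos': array([0.2771, 0.5874, 0.2217]), 'orientation': array([-179.9092,    0.0056,  154.7451]), 'ft_force': array([-0.0419,  0.5244,  0.8039]), 'wrist_torque': array([-0.0337, -0.0125,  0.0648]), 'finger_gap': 1.0003942502267962}
scene [[ 0.3971  0.9177 -0.0118]
 [ 0.7792 -0.3439 -0.5241]
 [-0.485   0.1989 -0.8516]] [-0.2046 -0.3891  1.2247] [[421.9417   0.     269.8018]
 [  0.     421.9417 217.2299]
 [  0.       0.       1.    ]]
side [[ 0.9984 -0.0538 -0.0167]
 [-0.0432 -0.5407 -0.8401]
 [ 0.0362  0.8395 -0.5421]] [-0.5656  0.1074  1.2044] [[496.0258   0.     273.481 ]
 [  0.     496.0258 208.273 ]
 [  0.       0.       1.    ]]
wrist [[ 0.4261  0.9047 -0.0014]
 [ 0.877  -0.4127  0.2461]
 [ 0.2221 -0.1061 -0.9692]] [-0.6495 -0.0306  0.3898] [[345.5685   0.     280.4374]
 [  0.     345.5685 205.6261]
 [  0.       0.       1.    ]]
```

View pics/scene0.png

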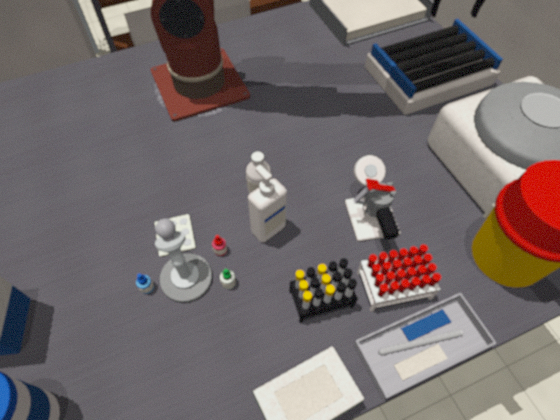

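View pics/side0.png

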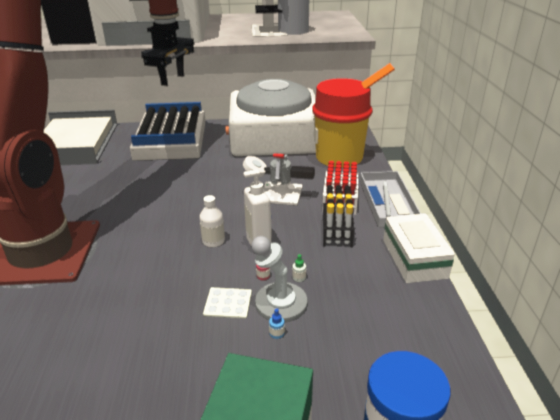

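View pics/wrist0.png

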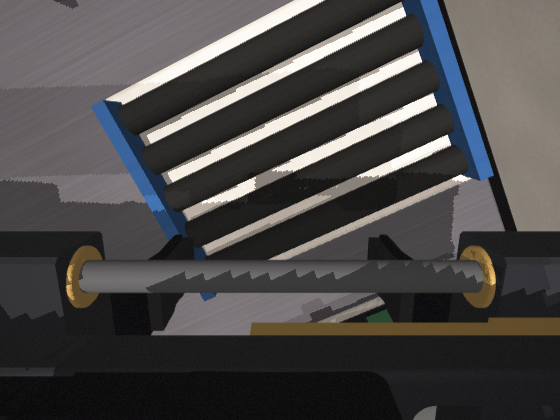

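```bash
python3 - <<'E'
from h import *
s=load('scene0')['color'];d=load('side0')['color']
def crop(im,u,v,w,h,f):return cv2.resize(im[v:v+h,u:u+w],None,fx=f,fy=f,interpolation=cv2.INTER_CUBIC)
a=crop(s,320,140,140,110,5);cv2.imwrite('pics/c1.png',a[:,:,::-1])
a=crop(d,200,140,160,110,5);cv2.imwrite('pics/c2.png',a[:,:,::-1])
a=np.hstack([crop(s,130,200,120,110,3),crop(d,200,220,120,110,3)]);cv2.imwrite('pics/c3.png',a[:,:,::-1])
np.set_printoptions(precision=3,suppress=True)
for n in ['scene0','side0']:
    q=load(n);C=cloud(q)
    for nm,uv in (dict(grip=(387,222),lamp=(369,170),red=(378,184),sock=(378,200),ball=(165,226),stand=(365,228),tile=(175,235)) if n=='scene0' else dict(grip=(300,172),lamp=(254,167),red=(280,155),ball=(261,242),tile=(228,302))).items():
        print(n,nm,C[uv[1],uv[0]])
E
```

```text
scene0 grip [0.661 0.2   0.09 ]
scene0 lamp [0.534 0.231 0.098]
scene0 red [0.594 0.209 0.134]
scene0 sock [0.612 0.206 0.102]
scene0 ball [ 0.539 -0.218  0.171]
scene0 stand [0.621 0.189 0.01 ]
scene0 tile [ 0.54  -0.207  0.132]
side0 grip [0.651 0.197 0.085]
side0 lamp [0.527 0.218 0.095]
side0 red [0.596 0.181 0.147]
side0 ball [ 0.533 -0.232  0.174]
side0 tile [ 0.46  -0.215  0.01 ]
```

View pics/c1.png

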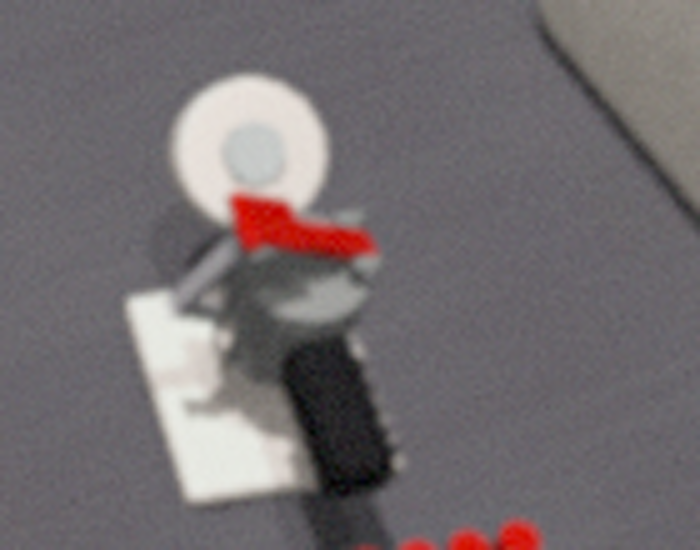

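View pics/c2.png

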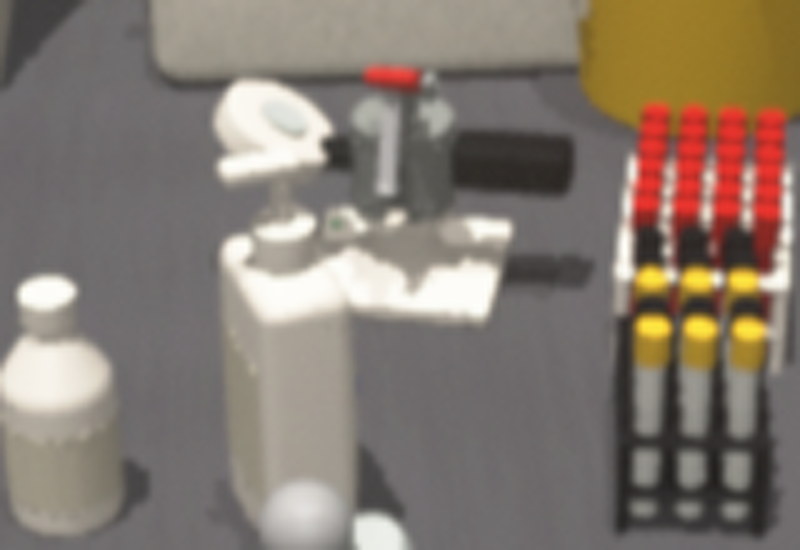

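View pics/c3.png

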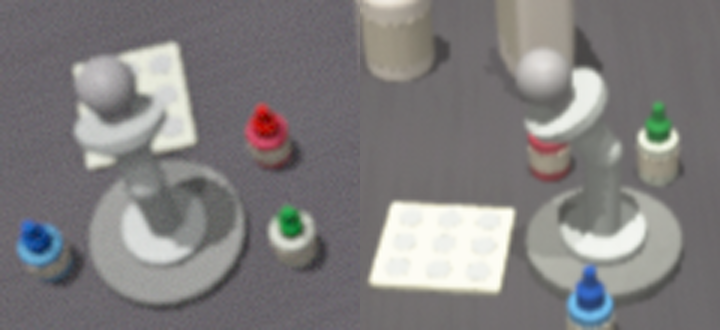

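```bash
python3 - <<'E'
from h import *
np.set_printoptions(precision=4,suppress=True)
s=load('scene0');d=load('side0')
for n,q in (('scene',s),('side',d),('wrist',load('wrist0'))):
    R=np.array(q['R']);print(n,'cam pos',-R.T@np.array(q['t']))
o=np.array([0.277,0.588,0.223]);
def mask_c(q,f,box):
    im=q['color'].astype(int);u0,v0,u1,v1=box
    m=np.zeros(im.shape[:2],np.uint8);m[v0:v1,u0:u1]=f(im[v0:v1,u0:u1])*255
    n,l,st,c=cv2.connectedComponentsWithStats(m);k=1+np.argmax(st[1:,4]);return l==k,c[k],st[k]
def dk(i):return i.max(-1)<45
for n,q,b in (('scene',s,(370,200,405,245)),('side',d,(288,160,320,182))):
    m,c,st=mask_c(q,dk,b);P=cloud(q)[m];r=cv2.minAreaRect(np.argwhere(m)[:,::-1].astype(np.float32))
    print(n,'grip',c,st,r,np.median(P,0)); print(' z percentiles',np.percentile(P[:,2],[5,50,95]),P[:,0].min(),P[:,0].max())
    T=P[P[:,2]>0.08]
    xy=T[:,:2]-T[:,:2].mean(0);w,V=np.linalg.eigh(xy.T@xy);print('  top axis',T.mean(0),V[:,1],np.degrees(np.arctan2(V[1,1],V[0,1])))
# ball circles
for n,q,b in (('scene',s,(150,212,185,240)),('side',d,(246,230,280,258))):
    u0,v0,u1,v1=b;g=cv2.cvtColor(q['color'],cv2.COLOR_RGB2GRAY)[v0:v1,u0:u1];g=cv2.resize(g,None,fx=8,fy=8,interpolation=cv2.INTER_CUBIC)
    for rr in cv2.HoughCircles(g,cv2.HOUGH_GRADIENT,2,40,param1=80,param2=15,minRadius=50,maxRadius=110)[0][:3]:
        print(n,'ball',(rr[0]+.5)/8-.5+u0,(rr[1]+.5)/8-.5+v0,rr[2]/8)
E
```

```text
scene cam pos [ 0.9784 -0.1896  0.8367]
side cam pos [ 0.5258 -0.9835  0.7338]
wrist cam pos [0.2171 0.6163 0.3845]
scene grip [386.8603 223.527 ] [376 208  22  32 408] ((386.75006103515625, 223.25001525878906), (31.306547164916992, 15.17893123626709), 71.56504821777344) [0.6644 0.1986 0.0903]
 z percentiles [0.0765 0.0903 0.093 ] 0.6282127498350444 0.9784366423013791
  top axis [0.6625 0.1991 0.0917] [-0.7586  0.6516] 139.33803208638565
side grip [312. 174.] [312 174   1   1   1] ((312.0, 174.0), (0.0, 0.0), 0.0) [0.6824 0.188  0.0822]
 z percentiles [0.0822 0.0822 0.0822] 0.6824061203975408 0.6824061203975408
  top axis [0.6824 0.188  0.0822] [0. 1.] 90.0
scene ball 178.4375 223.4375 7.6
scene ball 181.4375 228.4375 13.6
scene ball 175.6875 228.9375 13.05
side ball 263.9375 250.4375 7.225
side ball 273.6875 252.6875 9.85
side ball 258.9375 250.9375 12.175
```

```bash
python3 - <<'E'
from h import *
from scipy.optimize import least_squares
np.set_printoptions(precision=4,suppress=True)
s=load('scene0');d=load('side0')
for n,q in (('scene',s),('side',d)):
    P=cloud(q);ok=(q['z_map']>0);m=ok&(np.linalg.norm(P-[0.536,-0.225,0.155],axis=-1)<0.03)&(P[...,2]>0.152)
    c=np.array([0.536,-0.225,0.155])
    for it in range(4):
        X=P[m];f=lambda c:np.linalg.norm(X-c,axis=1)-.019
        r=least_squares(f,c,loss='soft_l1',f_scale=.001);c=r.x
        m=ok&(np.abs(np.linalg.norm(P-c,axis=-1)-.019)<.004)&(P[...,2]>c[2]-.004)
    print(n,'ball',c,m.sum(),np.abs(f(c)).mean(), 'mask centroid',np.argwhere(m)[:,::-1].mean(0))
    # tile: bright on plane
    im=q['color'].astype(int)
    m=ok&(np.abs(P[...,2]-.008)<.008)&(im.min(-1)>165)&(np.abs(P[...,0]-.46)<.09)&(np.abs(P[...,1]+.215)<.09)
    m=cv2.morphologyEx(m.astype(np.uint8),cv2.MORPH_OPEN,np.ones((3,3)));nn,l,st,cc=cv2.connectedComponentsWithStats(m);k=1+np.argmax(st[1:,4])
    uv=np.argwhere(l==k)[:,::-1].astype(np.float32);hull=cv2.convexHull(uv)[:,0]
    W=np.array([onz(q,*h,.008)[:2] for h in hull],np.float32);print(n,'tile',cv2.minAreaRect(W*1000))
    # white lamp disc
    m=ok&(P[...,2]>.07)&(P[...,2]<.13)&(im.min(-1)>150)&(np.linalg.norm(P[...,:2]-[.53,.224],axis=-1)<.06)
    nn,l,st,cc=cv2.connectedComponentsWithStats(m.astype(np.uint8));k=1+np.argmax(st[1:,4]);X=P[l==k];print(n,'light',X.mean(0),X.min(0),X.max(0),cc[k],st[k])
    # grip cloud
    m=ok&(P[...,2]>.06)&(P[...,2]<.12)&(im.max(-1)<60)&(np.linalg.norm(P[...,:2]-[.655,.199],axis=-1)<.06)
    X=P[m];print(n,'grip',m.sum(),X.min(0),X.max(0),np.median(X,0))
    T=X[X[:,2]>.088]; 
    if len(T)>10: print('  top rect',cv2.minAreaRect((T[:,:2]*1000).astype(np.float32)),np.median(T[:,2]))
    m=ok&(P[...,2]>.1)&(im[...,0]>140)&(im[...,1]<60)&(np.linalg.norm(P[...,:2]-[.595,.2],axis=-1)<.06)
    X=P[m];print(n,'red',m.sum(),X.min(0),X.max(0),np.median(X,0))
E
```

```text
scene ball [ 0.5331 -0.22    0.154 ] 318 0.0007255234816261249 mask centroid [164.8553 228.2421]
scene tile ((463.1857604980469, -191.57559204101562), (40.14039611816406, 90.40323638916016), 84.03475952148438)
scene light [0.5299 0.2339 0.0959] [0.4969 0.2012 0.0789] [0.5605 0.2683 0.1116] [369.0372 168.8417] [354 156  31  28 619]
scene grip 465 [0.6244 0.184  0.0656] [0.692  0.2241 0.0959] [0.6627 0.1991 0.0901]
  top rect ((658.7561645507812, 202.7858123779297), (27.69450569152832, 63.74281692504883), 76.56855773925781) 0.09091403332638205
scene red 159 [0.5832 0.1787 0.1094] [0.6088 0.2472 0.1475] [0.5995 0.2028 0.1374]
side ball [ 0.5327 -0.2179  0.1551] 267 0.0009071374204316371 mask centroid [260.809  244.5431]
side tile ((458.49554443359375, -210.96060180664062), (83.83163452148438, 90.20055389404297), 81.28080749511719)
side light [0.5254 0.231  0.0967] [0.4964 0.2016 0.0794] [0.5576 0.2718 0.1113] [253.4478 164.1866] [243 156  23  17 268]
side grip 230 [0.626  0.1811 0.0703] [0.6869 0.213  0.0945] [0.6556 0.1952 0.087 ]
  top rect ((656.70751953125, 199.19381713867188), (23.403255462646484, 60.55025100708008), 78.8843002319336) 0.09155238266324289
side red 9 [0.5852 0.1795 0.1411] [0.6011 0.187  0.148 ] [0.5907 0.1826 0.143 ]
```

```bash
python3 - <<'E'
from h import *
np.set_printoptions(precision=4,suppress=True)
s=load('scene0');d=load('side0');ball=np.array([.533,-.219,.1545])
for n,q in (('scene',s),('side',d)):
    P=cloud(q);im=q['color'].astype(int);ok=q['z_map']>0
    m=ok&(P[...,2]>.006)&(P[...,2]<.03)&(np.linalg.norm(P[...,:2]-[.575,-.225],axis=-1)<.065)
    nn,l,st,cc=cv2.connectedComponentsWithStats(m.astype(np.uint8));k=1+np.argmax(st[1:,4]);m=l==k
    print(n,'foot z',np.percentile(P[m][:,2],[10,50,90]),st[k])
    z=np.median(P[m][:,2])
    # edge points in world on plane, circle fit r=.055 robust
    e=m&~cv2.erode(m.astype(np.uint8),np.ones((3,3))).astype(bool)
    X=np.array([onz(q,u,v,z)[:2] for v,u in np.argwhere(e)])
    from scipy.optimize import least_squares
    r=least_squares(lambda c:np.linalg.norm(X-c[:2],axis=1)-c[2],[.572,-.225,.055],loss='soft_l1',f_scale=.0015)
    c=r.x; print('  foot',c,'dir',np.degrees(np.arctan2(c[1]-ball[1],c[0]-ball[0])),np.hypot(*(c[:2]-ball[:2])))
    v=im.copy().astype(np.uint8);v[e]=[255,0,0];cv2.imwrite(f'pics/foot_{n}.png',cv2.resize(v[200:340,130:330],None,fx=3,fy=3)[:,:,::-1])
    # collar: ring points around ball
    for ang in (165,170,175,180): pass
    m=ok&(np.linalg.norm(P-ball,axis=-1)<.042)&(np.linalg.norm(P-ball,axis=-1)>.0225)&(P[...,2]>.115)
    X=P[m]
    # plane fit restricted normal tilt 30deg: search yaw direct lsq
    f=lambda a:(np.stack([-np.cos(a[0])*.5,-np.sin(a[0])*.5,.866])@(X-ball).T)+.024
    r=least_squares(f,[0.],loss='soft_l1',f_scale=.001);print('  collar rear yaw',np.degrees(r.x),np.median(np.abs(r.fun)),len(X))
E
```

```text
scene foot z [0.0112 0.0137 0.0235] [ 159  254   53   49 1692]
  foot [ 0.5756 -0.2194  0.0519] dir -0.5161584541537858 0.042642001716490296
  collar rear yaw [0.1124] 0.0007998212992985573 357
side foot z [0.012  0.0148 0.0246] [ 255  283   53   39 1357]
  foot [ 0.5712 -0.2235  0.0524] dir -6.700663186406261 0.03847582603142933
  collar rear yaw [3.9093] 0.0012026192977685757 366
```

```bash
cat >> h.py <<'E'
def Rt(o): 
    from scipy.spatial.transform import Rotation as Ro
    return Ro.from_euler('xyz',o,degrees=True).as_matrix()
def shift(X,yaw=None,p=None,o=None):
    ob=get_obs(); p=np.array(ob['tool_pos'] if p is None else p); o=ob['orientation'] if o is None else o
    s=Rt(o).T@(np.array(X)-p)*1000; 
    t=None if yaw is None else -((yaw-o[2]+180)%360-180)
    print('shift mm',s.round(1),'turn',t)
E
python3 - <<'E'
from h import *
np.set_printoptions(precision=3,suppress=True,linewidth=150)
H=np.zeros((14,10))
for n in('scene0','side0'):
    q=load(n);P=cloud(q)[q['z_map']>0]
    i=((P[:,0]-.1)//.05).astype(int);j=((P[:,1]+.3)//.1).astype(int);k=(i>=0)&(i<14)&(j>=0)&(j<10)&(P[:,2]<.5)
    np.maximum.at(H,(i[k],j[k]),P[k,2])
print('cols y from -.3 step .1; rows x from .1 step .05');print(H)
h=np.radians(166.4);hx=np.array([np.cos(h),np.sin(h),0])
shift(np.array([.6585,.2025,.25])-.055*hx,166.4)
E
```

```text
cols y from -.3 step .1; rows x from .1 step .05
[[0.005 0.015 0.017 0.5   0.014 0.004 0.005 0.086 0.052 0.052]
 [0.004 0.004 0.004 0.006 0.005 0.005 0.005 0.087 0.078 0.078]
 [0.004 0.004 0.004 0.004 0.005 0.004 0.006 0.336 0.469 0.079]
 [0.004 0.005 0.005 0.005 0.005 0.004 0.005 0.336 0.471 0.335]
 [0.005 0.005 0.005 0.005 0.005 0.004 0.005 0.088 0.469 0.401]
 [0.005 0.005 0.081 0.09  0.004 0.005 0.005 0.05  0.052 0.323]
 [0.012 0.011 0.127 0.128 0.004 0.005 0.004 0.056 0.076 0.006]
 [0.012 0.012 0.005 0.127 0.004 0.108 0.005 0.138 0.175 0.174]
 [0.176 0.135 0.208 0.174 0.014 0.112 0.004 0.171 0.192 0.193]
 [0.165 0.145 0.151 0.134 0.149 0.14  0.005 0.179 0.196 0.198]
 [0.022 0.066 0.005 0.004 0.147 0.139 0.004 0.179 0.197 0.198]
 [0.005 0.005 0.116 0.114 0.094 0.094 0.005 0.172 0.192 0.192]
 [0.006 0.005 0.115 0.115 0.095 0.095 0.236 0.238 0.175 0.175]
 [0.005 0.005 0.113 0.115 0.096 0.095 0.238 0.238 0.237 0.   ]]
shift mm [-563.  -174.5  -27.9] turn -11.655091134870759
```

View pics/foot_scene.png

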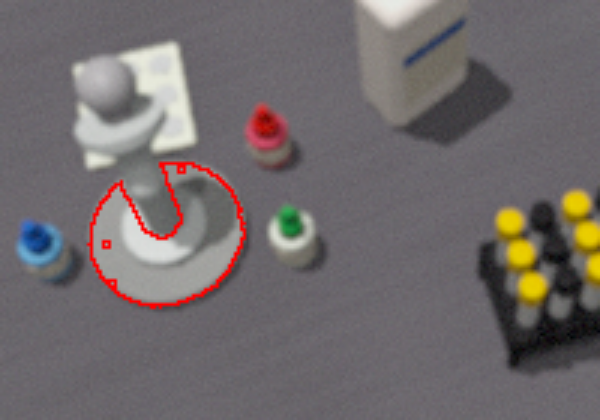

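View pics/foot_side.png

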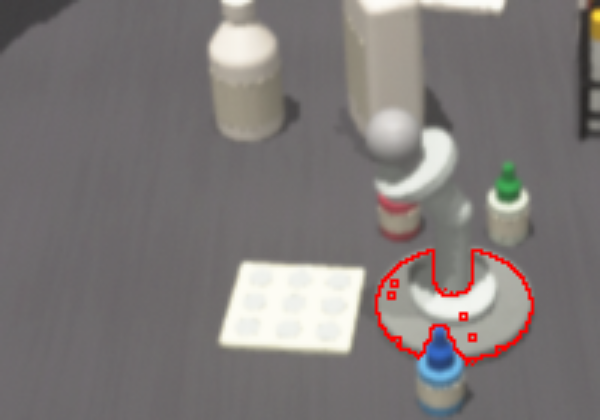

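Emit:
{"method": "arm_command", "body": {
  "moves": "-30 -10 -40 0; -85 -26 -60 -2; -140 -43 -60 -4; -200 -62 -60 -6; -260 -80 -60 -8; -320 -99 -60 -10; -380 -118 -60 -11.6; -440 -136 -60 -11.6; -500 -155 -60 -11.6; -555 -172 -55 -11.6"
}}

```text
time_s: 1.4
tool_pos: [0.7073, 0.1939, 0.2777]
orientation: [180.0, 0.0, 166.3]
ft_force: [0.9, 0.7, 0.1]
finger_gap: 1.002
```

```bash
python3 - <<'E'
from h import *
s=snap('wrist','w1'); o=get_obs(); print(o['time_s'],o['tool_pos'],o['orientation'],o['ft_force'])
E
```

```text
1.45 [0.71135279 0.18458012 0.27506848] [-1.79650452e+02  1.05171412e-01  1.65850386e+02] [-2.95612673 -7.39534588 -1.86449573]
```

View pics/w1.png

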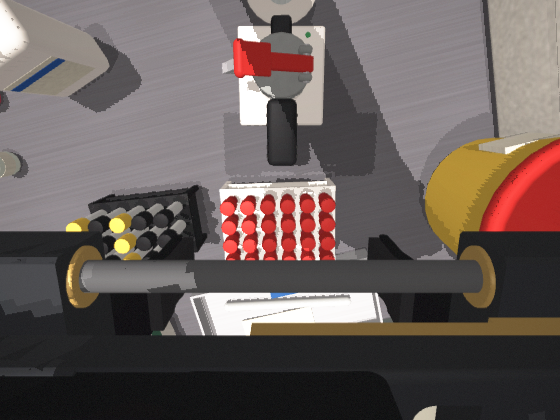

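```bash
cat > g.py <<'E'
from h import *
import sys
np.set_printoptions(precision=4,suppress=True)
q=load(sys.argv[1]);P=cloud(q);im=q['color'].astype(int);ok=q['z_map']>0
m=ok&(P[...,2]>.083)&(P[...,2]<.1)&(im.max(-1)<70)&(np.linalg.norm(P[...,:2]-[.6585,.2025],axis=-1)<.05)
n,l,st,cc=cv2.connectedComponentsWithStats(m.astype(np.uint8));k=1+np.argmax(st[1:,4]);m=l==k
X=P[m];z=np.median(X[:,2]);print('grip',st[k],'z',z)
W=np.array([onz(q,u,v,z)[:2] for v,u in np.argwhere(m)],np.float32);print(cv2.minAreaRect(W*1000))
m=ok&(P[...,2]>.07)&(P[...,2]<.13)&(im.min(-1)>150)&(np.linalg.norm(P[...,:2]-[.53,.232],axis=-1)<.06)
X=P[m];print('light',X.mean(0),len(X)) if len(X) else 0
m=ok&(P[...,2]>.1)&(im[...,0]>140)&(im[...,1]<60)&(np.linalg.norm(P[...,:2]-[.595,.2],axis=-1)<.06)
X=P[m];h=np.radians(166.3);hx=np.array([np.cos(h),np.sin(h)]);hy=np.array([np.sin(h),-np.cos(h)])
so=np.array([.6585,.2025])+.061*hx
print('socket guess',so,'red top z max',X[:,2].max(),'along hx',np.percentile((X[:,:2]-so)@hx,[2,98]),'hy',np.percentile((X[:,:2]-so)@hy,[2,98]))
m=ok&(im[...,0]>140)&(im[...,1]<60)&(np.linalg.norm(P[...,:2]-[.74,.19],axis=-1)<.11);X=P[m];print('rack red caps',X.min(0),X.max(0))
E
python3 g.py w1; python3 - <<'E'
from h import *
np.set_printoptions(precision=4,suppress=True)
w=load('w1');s=load('scene0')
# 2-view height check: lamp grip end corners rough
print(proj(w,[.6585,.2025,.092]),proj(s,[.6585,.2025,.092]),proj(load('side0'),[.6585,.2025,.092]))
E
```

```text
grip [ 266   98   31   68 1883] z 0.09201631939355376
((656.244140625, 207.19700622558594), (29.4552059173584, 64.85874938964844), 77.01544189453125)
light [0.5474 0.2333 0.086 ] 874
socket guess [0.5992 0.2169] red top z max 0.1489646275019624 along hx [-0.0099  0.0139] hy [-0.0333  0.0295]
rack red caps [0.6838 0.1162 0.0561] [0.7997 0.2584 0.3544]
[276.9974 135.7064] [387.351  220.2005] [302.7023 168.6285]
```

```bash
python3 - <<'E'
from h import *
for i in range(4):
    s=snap('wrist','w2'); o=get_obs(); print(o['time_s'],o['tool_pos'],o['orientation'],o['joint_vel'].round(2))
E
python3 g.py w2
```

```text
1.5 [0.70933074 0.18684718 0.27509207] [-1.79666010e+02  2.51009497e-02  1.65798433e+02] [-3.55 -2.57 -3.43  1.99 -0.81  0.47 -3.58]
1.55 [0.70759812 0.19071963 0.27567303] [-1.79805100e+02 -4.36390328e-02  1.65985712e+02] [-3.1  -1.99 -2.87  0.97 -0.87  0.17 -1.21]
1.6 [0.70642583 0.19372994 0.27628939] [-1.79919185e+02 -7.21461967e-02  1.66183197e+02] [-2.29 -1.57 -1.79  0.53 -0.42 -0.04 -0.34]
1.65 [0.70573053 0.19561755 0.27683027] [-1.79985958e+02 -6.70087722e-02  1.66325768e+02] [-1.55 -1.06 -0.99  0.43 -0.03  0.02 -0.07]
grip [ 267   99   31   68 1871] z 0.0920003622962765
((656.1705932617188, 207.6453857421875), (29.38848114013672, 64.7375259399414), 76.887451171875)
light [0.5471 0.2332 0.0861] 931
socket guess [0.5992 0.2169] red top z max 0.1486404864109028 along hx [-0.0099  0.0136] hy [-0.0332  0.0292]
rack red caps [0.6834 0.1179 0.0559] [0.7984 0.2599 0.3527]
```

Emit:
{"method": "arm_command", "body": {
  "moves": "15 0 10 0; 32 0 40 -0.5; 45 0 75 -0.5; 51 0 110 -0.5; 51 0 135 -0.5; 51 0 150 -0.5; 51 0 158 -0.5; 51 0 158 -0.5; 51 0 158 -0.5; 51 0 158 -0.5"
}}

```text
time_s: 2.9
tool_pos: [0.6568, 0.2076, 0.1204]
orientation: [180.0, 0.1, 166.8]
ft_force: [-1.4, -0.8, 0.5]
finger_gap: 1.0
```

```bash
python3 - <<'E'
from h import *
s=snap('wrist','w3'); o=get_obs(); print(o['time_s'],o['tool_pos'],o['orientation'],o['ft_force'])
snap('side','s3')
E
python3 g.py w3
```

```text
2.95 [0.65670804 0.20753355 0.12026303] [1.79966978e+02 4.79687906e-02 1.66833837e+02] [-0.24627459 -0.06565647  0.21296746]
grip [ 254  180   53   80 3937] z 0.09216115256967666
((647.8971557617188, 209.6339111328125), (30.010690689086914, 47.49262619018555), 76.85125732421875)
light [0.5455 0.2338 0.0875] 3965
socket guess [0.5992 0.2169] red top z max 0.14792342628661656 along hx [-0.0095  0.015 ] hy [-0.0264  0.03  ]
rack red caps [0.7098 0.1287 0.0282] [0.7374 0.2419 0.0894]
```

View pics/w3.png

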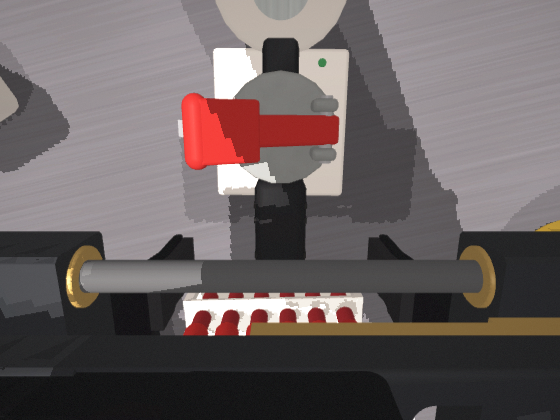

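View pics/s3.png

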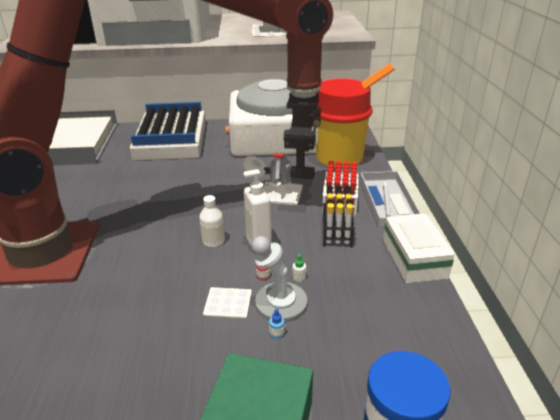

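Emit:
{"method": "arm_command", "body": {
  "moves": "0 0 10 0; 0 0 24 0; 0 0 38 0; 0 0 50 0; 0 0 57 0; 0 0 61 0; 0 0 61 0; 0 0 61 0; 0 0 61 0; 0 0 61 0"
}}

```text
time_s: 4.25
tool_pos: [0.6564, 0.2076, 0.0588]
orientation: [180.0, 0.0, 166.8]
ft_force: [0.5, -0.1, -0.5]
finger_gap: 1.0
```

Emit:
{"method": "arm_command", "body": {
  "moves": "0 0 0 0; 0 0 0 0; 0 0 0 0; 0 0 0 0; 0 0 0 0; 0 0 0 0; 0 0 0 0; 0 0 0 0; 0 0 0 0; 0 0 0 0",
  "gripper": 0.1,
  "force": 6
}}

```text
time_s: 5.5
tool_pos: [0.6563, 0.2075, 0.0585]
orientation: [-180.0, -0.0, 166.8]
ft_force: [0.1, 0.2, -0.5]
finger_gap: 0.342
```

```bash
python3 - <<'E'
from h import *
s=snap('wrist','w4'); o=get_obs(); print(o)
snap('scene','sc4')
E
python3 g.py w4
```

```text
{'time_s': 5.55, 'qpos': array([-31.8433366 ,  30.80305372,  14.54581917,  88.56130376,
        -8.39701916,  61.70664669,  61.56138694]), 'joint_vel': array([-0.05274403, -0.05039456,  0.07827272, -0.05364572,  0.00262336,
        0.10984045,  0.07548   ]), 'joint_efforts': array([-1.80133368e-02, -7.40828848e+01,  6.55327812e+00, -3.60797131e+01,
        4.98700145e-03,  9.68553149e-02, -2.02318488e-04]), 'tool_pos': array([0.65635415, 0.20747331, 0.0585885 ]), 'orientation': array([-1.79999750e+02,  2.58650717e-03,  1.66838634e+02]), 'ft_force': array([-0.04948261, -0.35706333,  0.4605656 ]), 'wrist_torque': array([-0.00890848, -0.01906478,  0.07184427]), 'finger_gap': 0.3426431464061717}
grip [ 218  210  126   50 3647] z 0.0919989640245408
((635.1163330078125, 212.6886444091797), (50.221900939941406, 20.376924514770508), 76.87687683105469)
light [0.5644 0.2294 0.0919] 1958
socket guess [0.5992 0.2169] red top z max 0.14834611369649647 along hx [-0.0084  0.0153] hy [-0.0274  0.0292]
rack red caps [0.7291 0.2154 0.0064] [0.7299 0.2175 0.0095]
```

View pics/w4.png

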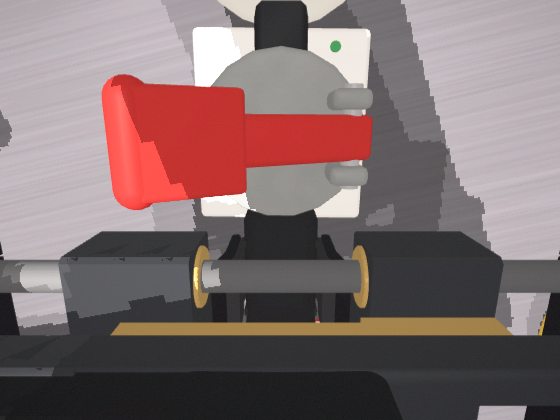

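View pics/sc4.png

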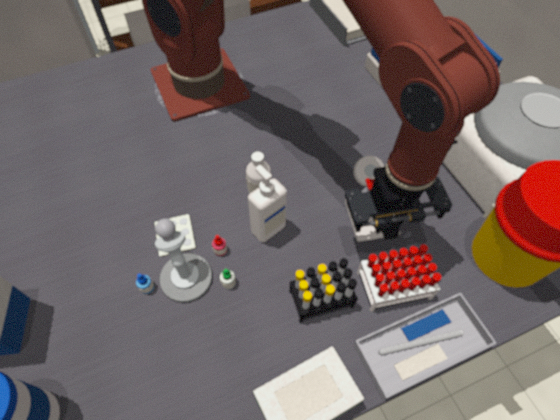

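Emit:
{"method": "arm_command", "body": {
  "moves": "1 0 -4 0; 2 0 -8 0; 4 0 -12 0; 6 0 -16 0; 8 0 -20 0; 10 0 -22 0; 10 0 -22 0; 10 0 -22 0; 10 0 -22 0; 10 0 -22 0",
  "force": 5
}}

```text
time_s: 6.85
tool_pos: [0.6469, 0.2097, 0.0807]
orientation: [180.0, 0.0, 166.8]
ft_force: [2.3, -0.6, 0.6]
finger_gap: 0.346
```

```bash
python3 - <<'E'
from h import *
s=snap('wrist','w5'); o=get_obs(); print(o['time_s'],o['tool_pos'],o['ft_force'],o['wrist_torque'],o['finger_gap'])
d=snap('side','s5')
cv2.imwrite('pics/s5c.png',cv2.resize(d['color'][130:230,220:360],None,fx=5,fy=5,interpolation=cv2.INTER_CUBIC)[:,:,::-1])
E
```

```text
6.9 [0.64653229 0.20977212 0.0805222 ] [ 0.6449626  -0.44239383  0.43373115] [ 0.03384191 -0.22757699 -0.00653485] 0.3459173995841468
```

View pics/w5.png

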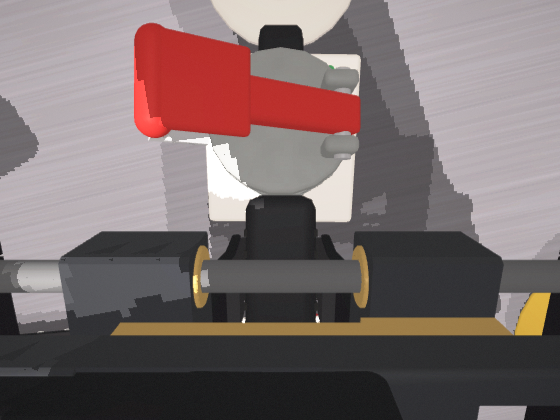

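View pics/s5c.png

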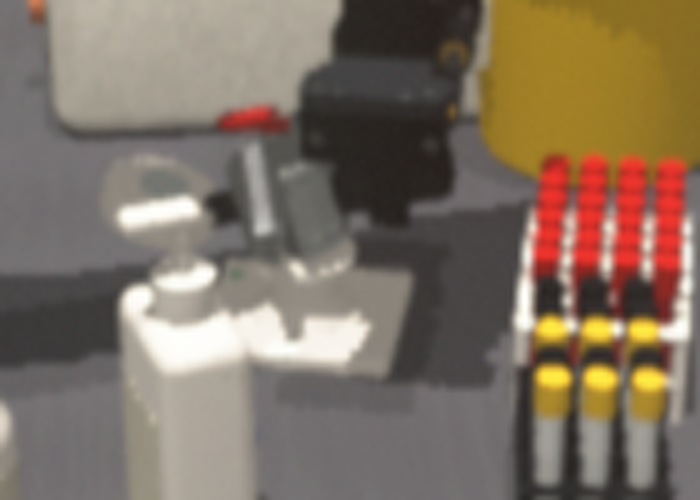

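```bash
cat > tilt.py <<'E'
from h import *
import sys
np.set_printoptions(precision=4,suppress=True)
def plane(X):
    for i in range(4):
        c=X.mean(0);n=np.linalg.svd(X-c,full_matrices=False)[2][2];n*=np.sign(n[2]);r=(X-c)@n
        X=X[np.abs(r)<max(.0008,2*np.median(np.abs(r)))]
    return c,n,np.abs((X-c)@n).mean(),len(X)
def meas(tag,yaw):
    q=load(tag);P=cloud(q);im=q['color'].astype(int);ok=q['z_map']>0
    h=np.radians(yaw);hx=np.array([np.cos(h),np.sin(h),0])
    sat=im.max(-1)-im.min(-1)
    zc=-np.array(q['R']).T@np.array(q['t'])
    v,u=np.mgrid[:420,:560]
    grey=ok&(sat<25)&(im.mean(-1)>70)&(im.mean(-1)<165)&(q['z_map']<0.16)&(u>190)&(u<340)&(v<215)
    red=ok&(im[...,0]>140)&(im[...,1]<70)&(v<235)&(q['z_map']<.2)
    for nm,m in(('grey',grey),('red',red)):
        n,l,st,cc=cv2.connectedComponentsWithStats(m.astype(np.uint8));k=1+np.argmax(st[1:,4]);X=P[l==k]
        c,nn,e,N=plane(X);print(nm,st[k],'c',c,'n',nn,'pitch deg (nose-down +)',np.degrees(np.arctan2(nn@hx,nn[2])),'roll',np.degrees(np.arcsin(nn@np.cross([0,0,1],hx))),e,N)
    return
if __name__=='__main__': meas(sys.argv[1],float(sys.argv[2]))
E
python3 tilt.py w4 166.8; python3 tilt.py w5 166.8
```

```text
grey [ 212   30  128   84 6459] c [0.5799 0.2256 0.1031] n [-0.036   0.0009  0.9994] pitch deg (nose-down +) 2.018256922032027 roll 0.42098520655085386 0.00033586522287680915 4401
red [  111    75   262   124 16928] c [0.5935 0.2109 0.1353] n [0.0929 0.5241 0.8466] pitch deg (nose-down +) 1.9808866482513245 roll -32.10522632863466 0.00042782005641242365 9889
grey [ 191  125  149   75 6275] c [0.5964 0.2208 0.1119] n [-0.2404  0.0449  0.9696] pitch deg (nose-down +) 14.144153566697925 roll 0.639642143516753 0.0003358055867476961 4153
red [  135    23   225   115 15326] c [0.5714 0.2133 0.1407] n [-0.0915  0.5597  0.8236] pitch deg (nose-down +) 14.754184671138283 roll -31.603104875425956 0.00048294456289408997 9117
```

Emit:
{"method": "arm_command", "body": {
  "moves": "2 0 -3 0; 4 0 -6 0; 6 0 -9 0; 8 0 -12 0; 10 0 -15 0; 12 0 -17 0; 14 0 -19 0; 15 0 -20 0; 15 0 -20 0; 15 0 -20 0",
  "force": 5
}}

```text
time_s: 8.2
tool_pos: [0.632, 0.2132, 0.1006]
orientation: [180.0, 0.0, 166.8]
ft_force: [-1.9, -0.3, -1.5]
finger_gap: 0.346
```

```bash
python3 - <<'E'
from h import *
s=snap('wrist','w6'); o=get_obs(); print(o['time_s'],o['tool_pos'],o['ft_force'],o['wrist_torque'],o['finger_gap'])
d=snap('side','s6')
cv2.imwrite('pics/s6c.png',cv2.resize(d['color'][130:230,220:360],None,fx=5,fy=5,interpolation=cv2.INTER_CUBIC)[:,:,::-1])
E
python3 tilt.py w6 166.8
```

```text
8.25 [0.63201387 0.21319685 0.10058716] [-1.79022061  0.27298069 -1.68573332] [0.02419806 0.40643052 0.05114804] 0.345459129797165
grey [ 218   96  122   94 7711] c [0.574  0.2237 0.1141] n [-0.4773  0.1038  0.8726] pitch deg (nose-down +) 29.233846865261476 roll 0.45141132502487524 0.000324264324490131 4565
red [  158     9   192   111 10420] c [0.5478 0.2194 0.138 ] n [-0.2685  0.6007  0.753 ] pitch deg (nose-down +) 27.89527454238944 roll -31.571141024808316 0.000556193123566739 6219
```

View pics/w6.png

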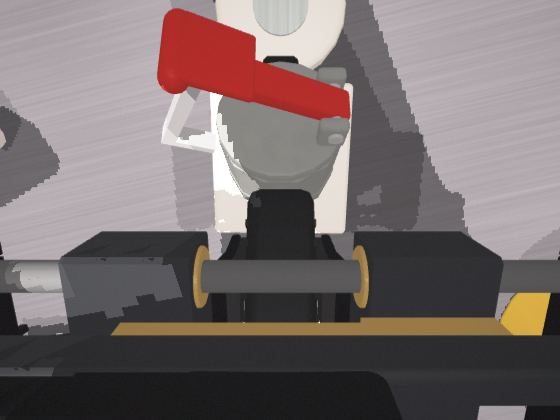

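View pics/s6c.png

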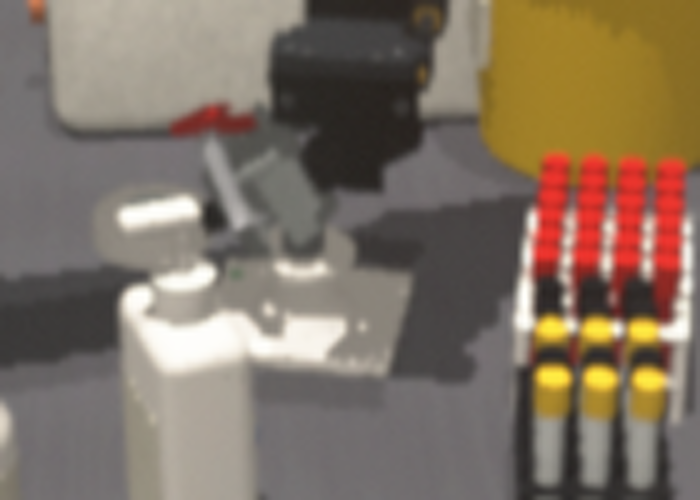

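Emit:
{"method": "arm_command", "body": {
  "moves": "0.5 0 -1 0; 0.5 0 -1 0; 0.5 0 -1 0; 0.5 0 -2 0; 0.5 0 -5 0; 0.5 0 -12 0; 0.5 0 -24 0; 0.5 0 -45 0; 0.5 0 -70 0; 0.5 0 -100 0",
  "force": 60
}}

```text
time_s: 9.55
tool_pos: [0.6314, 0.2132, 0.202]
orientation: [-180.0, 0.0, 166.8]
ft_force: [0.5, -0.3, -4.5]
finger_gap: 0.339
```

```bash
python3 - <<'E'
from h import *
s=snap('wrist','w7'); o=get_obs(); print(o['time_s'],o['tool_pos'],o['ft_force'],o['wrist_torque'],o['finger_gap'])
d=snap('side','s7')
E
python3 tilt.py w7 166.8
```

```text
9.6 [0.63318879 0.21382877 0.2070707 ] [ 1.85216235  0.69281132 -0.36484244] [-0.09437717 -0.51708026 -0.05341744] 0.339264324797107
grey [ 216   96  124   94 8327] c [0.573  0.2224 0.2151] n [-0.4767  0.1009  0.8733] pitch deg (nose-down +) 29.154024546280937 roll 0.6078531358568016 0.0003241373992828418 4734
red [  158     9   192   111 10322] c [0.5472 0.2197 0.2388] n [-0.2726  0.6015  0.7509] pitch deg (nose-down +) 28.20932916163048 roll -31.556921954050413 0.0005590461202676993 6194
```

View pics/s7.png

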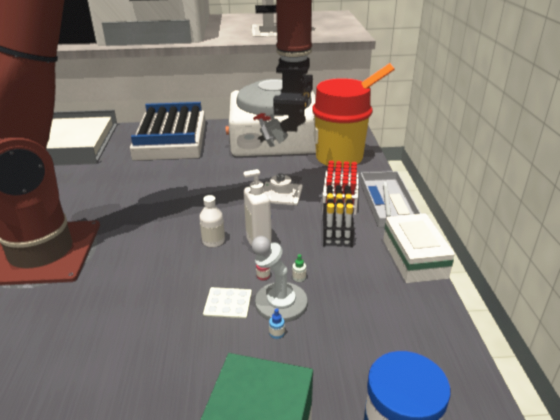

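Emit:
{"method": "arm_command", "body": {
  "moves": "0 -5 -30 0; -2 -20 -65 -1; -5 -50 -95 -2; -9 -90 -108 -3; -13 -135 -108 -4; -18 -185 -108 -5; -22 -230 -108 -6; -26 -270 -108 -6; -28 -296 -108 -6; -29 -305 -108 -6"
}}

```text
time_s: 10.9
tool_pos: [0.5897, -0.0922, 0.3081]
orientation: [-180.0, -0.0, 172.7]
ft_force: [-0.1, 0.7, -4.1]
finger_gap: 0.341
```

Emit:
{"method": "arm_command", "body": {
  "moves": "0 0 0 0; 0 0 0 0; 0 0 0 0; 0 0 0 0; 0 0 0 0; 0 0 0 0; 0 0 0 0; 0 0 0 0; 0 0 0 0; 0 0 0 0"
}}

```text
time_s: 12.15
tool_pos: [0.5903, -0.0903, 0.3086]
orientation: [-180.0, -0.0, 172.8]
ft_force: [-0.3, 0.0, -4.3]
finger_gap: 0.337
```

```bash
python3 - <<'E'
from h import *
s=snap('wrist','w8'); o=get_obs(); print(o['time_s'],o['tool_pos'],o['orientation'],o['ft_force'],o['wrist_torque'],o['finger_gap'])
E
python3 tilt.py w8 172.8
```

```text
12.2 [ 0.5903052  -0.09026471  0.30856265] [-1.79999117e+02 -3.84107621e-04  1.72843628e+02] [-0.78198761 -0.39790829 -4.09399725] [-0.02335354 -0.22796181 -0.03143752] 0.3385044009299628
grey [ 216   96  124   93 7702] c [ 0.5327 -0.0872  0.3224] n [-0.4791  0.0446  0.8766] pitch deg (nose-down +) 28.74873575175989 roll 0.9029583765477838 0.0003339239380583648 4281
red [ 158    9   97   91 6470] c [ 0.5015 -0.1015  0.3505] n [-0.3918  0.488   0.78  ] pitch deg (nose-down +) 29.974415594223593 roll -25.7874895498358 0.00032146729626929526 4578
```

View pics/w8.png

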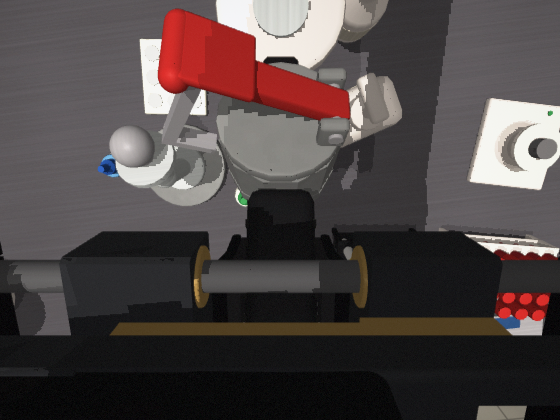

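```bash
cat > ball.py <<'E'
from h import *
import sys
from scipy.optimize import least_squares
np.set_printoptions(precision=4,suppress=True)
q=load(sys.argv[1]);P=cloud(q);ok=q['z_map']>0;im=q['color'].astype(int)
c=np.array([.533,-.219,.1545]);m=ok&(np.linalg.norm(P-c,axis=-1)<.03)&(P[...,2]>c[2])
for it in range(5):
    X=P[m];f=lambda c:np.linalg.norm(X-c,axis=1)-.019
    c=least_squares(f,c,loss='soft_l1',f_scale=.0007).x
    m=ok&(np.abs(np.linalg.norm(P-c,axis=-1)-.019)<.003)&(P[...,2]>c[2]+.002)
print('ball',c,m.sum(),np.abs(f(c)).mean(),'px',proj(q,c))
# contour-based: enclosing circle of mask
uv=np.argwhere(m)[:,::-1].astype(np.float32);print('  enclosing',cv2.minEnclosingCircle(uv))
ball=c
r=np.linalg.norm(P-ball,axis=-1)
m=ok&(r<.039)&(r>.0225)&(P[...,2]>.112)
X=P[m]
f=lambda a:(np.stack([-np.cos(a[0])*np.sin(a[1]),-np.sin(a[0])*np.sin(a[1]),np.cos(a[1])])@(X-ball).T)+a[2]
r=least_squares(f,[0.,.52,.024],loss='soft_l1',f_scale=.0007);print('collar rear yaw,tilt,off',np.degrees(r.x[:2]),r.x[2],np.median(np.abs(r.fun)),len(X))
# tile
m=ok&(np.abs(P[...,2]-.008)<.006)&(im.min(-1)>120)&(np.abs(P[...,0]-.46)<.09)&(np.abs(P[...,1]+.215)<.09)
n,l,st,cc=cv2.connectedComponentsWithStats(m.astype(np.uint8));k=1+np.argmax(st[1:,4])
W=np.array([onz(q,u,v,.008)[:2] for v,u in np.argwhere(l==k)],np.float32);print('tile',cv2.minAreaRect(W*1000),st[k])
# foot
m=ok&(P[...,2]>.007)&(P[...,2]<.02)&(np.linalg.norm(P[...,:2]-[.57,-.222],axis=-1)<.062)&(P[...,0]>.53)
e=m&~cv2.erode(m.astype(np.uint8),np.ones((3,3))).astype(bool)
z=np.median(P[m][:,2]);X=np.array([onz(q,u,v,z)[:2] for v,u in np.argwhere(e)])
r=least_squares(lambda c:np.linalg.norm(X-c,axis=1)-.055,[.571,-.222],loss='cauchy',f_scale=.001);c=r.x
print('foot',c,z,'yaw',np.degrees(np.arctan2(c[1]-ball[1],c[0]-ball[0])),np.hypot(*(c-ball[:2])),(np.abs(r.fun)<.0015).sum(),len(X))
E
python3 ball.py w8
```

```text
ball [ 0.5321 -0.2179  0.1553] 1425 0.0004412394545344396 px [132.2073 146.0775]
  enclosing ((130.5, 146.5), 22.327213287353516)
collar rear yaw,tilt,off [-0.1236 29.8589] 0.023831251381433525 0.00046407038727343947 1433
tile ((455.2638244628906, -229.86387634277344), (39.41334533691406, 88.57563018798828), 81.8271484375) [ 139   39   36   75 1569]
foot [ 0.5677 -0.2172] 0.014482204493086792 yaw 1.113183979425535 0.03556434311610912 161 322
```

```bash
cat > roof.py <<'E'
from h import *
import sys
np.set_printoptions(precision=4,suppress=True)
from tilt import plane
def roof(tag,yaw,tcp,pitch,v=True):
    q=load(tag);P=cloud(q);im=q['color'].astype(int);ok=q['z_map']>0
    h=np.radians(yaw);p=np.radians(pitch);hx=np.array([np.cos(h),np.sin(h),0]);Z=np.array([0,0,1.]);
    X=hx*np.cos(p)-Z*np.sin(p);N=hx*np.sin(p)+Z*np.cos(p);Y=np.cross(N,X)
    g=np.array(tcp)+[0,0,.019];so=g+.061*X-.004*N;rc=so+.0285*N
    D=P-rc;a=D@X;b=D@Y;c=D@N
    sat=im.max(-1)-im.min(-1)
    m=ok&(np.abs(c)<.003)&(np.hypot(a,b)<.04)&(sat<30)
    print('predicted socket',so,'roof n offs',np.median(c[m]),'n',m.sum())
    A=a[m];B=b[m]
    # fit slope of c
    M=np.c_[A,B,np.ones(len(A))];k=np.linalg.lstsq(M,c[m],rcond=None)[0];print(' slope deg: pitch corr (more nose-down +)',-np.degrees(k[0]),'roll',np.degrees(k[1]),'off',k[2])
    print(' extents a',np.percentile(A,[.5,99.5]),'b(+-) for |a|<10',np.percentile(B[np.abs(A)<.01],[.5,99.5]), 'rear a for |b|<6',np.percentile(A[np.abs(B)<.006],[1,99]))
    return so
if __name__=='__main__':
    roof('w8',172.84,[.5903,-.0903,.3086],29)
E
python3 roof.py
```

```text
predicted socket [ 0.5393 -0.0839  0.2945] roof n offs -0.0011197733965239035 n 6991
 slope deg: pitch corr (more nose-down +) 1.3519397529344406 roll -0.24798890292455272 off -0.0012473093973912103
 extents a [-0.0243  0.03  ] b(+-) for |a|<10 [-0.0158  0.0272] rear a for |b|<6 [-0.0246  0.0303]
```

```bash
cat > grp.py <<'E'
from h import *
import sys
np.set_printoptions(precision=4,suppress=True)
from roof import roof
def full(tag,yaw,tcp,pitch):
    roof(tag,yaw,tcp,pitch)
    q=load(tag);P=cloud(q);im=q['color'].astype(int);ok=q['z_map']>0
    h=np.radians(yaw);p=np.radians(pitch);hx=np.array([np.cos(h),np.sin(h),0]);Z=np.array([0,0,1.]);
    X=hx*np.cos(p)-Z*np.sin(p);N=hx*np.sin(p)+Z*np.cos(p);Y=np.cross(N,X)
    g=np.array(tcp)+[0,0,.019];D=P-g;a=D@X;b=D@Y;c=D@N
    v,u=np.mgrid[:420,:560]
    m=ok&(im.max(-1)<75)&(np.abs(b)<.022)&(np.abs(c-.014)<.004)&(a>-.01)&(a<.05)&(v<240)
    A=a[m];print(' grip top: a max',np.percentile(A,[90,98,99.5]),'c',np.median(c[m]),'b',np.percentile(b[m],[1,99]),m.sum())
    k=np.polyfit(A,c[m],1);print('   slope deg',-np.degrees(k[0]),'c at a=20mm',np.polyval(k,.02))
    # light disc: white, level
    m=ok&(im.min(-1)>150)&(np.hypot(a-.133,b)<.05)&(np.abs(c-.008)<.03)
    B=b[m];print(' light b',np.percentile(B,[1,99]),'z',np.percentile(P[m][:,2],[5,50,95]),'hx extents',np.percentile((D[m]@hx),[1,99]),m.sum())
if __name__=='__main__':
    for p in (29,30): full('w8',172.84,[.5903,-.0903,.3086],p)
E
python3 grp.py
```

```text
Traceback (most recent call last):
  File "grp.py", line 1, in <module>
    from h import *
  File "h.py", line 1, in <module>
    from workcell import *
  File "scipy/spatial/_ckdtree.pyx", line 11, in init scipy.spatial._ckdtree
  File "grp.py", line 3, in <module>
    np.set_printoptions(precision=4,suppress=True)
    ^^
NameError: name 'np' is not defined
```

```bash
mv grp.py headchk.py; rm -rf __pycache__/grp*; python3 headchk.py
```

```text
predicted socket [ 0.5393 -0.0839  0.2945] roof n offs -0.0011197733965239035 n 6991
 slope deg: pitch corr (more nose-down +) 1.3519397529344406 roll -0.24798890292455272 off -0.0012473093973912103
 extents a [-0.0243  0.03  ] b(+-) for |a|<10 [-0.0158  0.0272] rear a for |b|<6 [-0.0246  0.0303]
 grip top: a max [0.0318 0.0342 0.0395] c 0.013551703272623077 b [-0.0141  0.0137] 3212
   slope deg 2.7687909375731907 c at a=20mm 0.013517996464939648
 light b [-0.0314  0.0315] z [0.2745 0.276  0.2793] hx extents [0.0948 0.1245] 5947
predicted socket [ 0.5399 -0.084   0.2936] roof n offs -0.0001857068283698512 n 7080
 slope deg: pitch corr (more nose-down +) 0.2640344532174847 roll -0.1772013094235025 off -0.0002240648402678853
 extents a [-0.0249  0.0298] b(+-) for |a|<10 [-0.0157  0.0272] rear a for |b|<6 [-0.025   0.0301]
 grip top: a max [0.0317 0.0341 0.0399] c 0.013918725618871636 b [-0.0144  0.0139] 3261
   slope deg 2.0908651295053136 c at a=20mm 0.0138150900962315
 light b [-0.0314  0.0315] z [0.2745 0.276  0.2793] hx extents [0.0948 0.1245] 5947
```

Emit:
{"method": "arm_command", "body": {
  "moves": "2 -8 0 -1; 5 -25 0 -2.5; 10 -50 5 -4; 15 -80 15 -5.5; 20 -106 30 -6.2; 25 -124 48 -6.2; 26 -131 65 -6.2; 26 -132 75 -6.2; 26 -132 78 -6.2; 26 -132 78 -6.2"
}}

```text
time_s: 13.45
tool_pos: [0.5486, -0.2171, 0.2307]
orientation: [180.0, 0.0, 179.1]
ft_force: [-1.0, -0.5, -4.2]
finger_gap: 0.338
```

```bash
python3 - <<'E'
from h import *
s=snap('wrist','w9'); o=get_obs(); print(o['time_s'],o['tool_pos'],o['orientation'],o['ft_force'],o['wrist_torque'],o['finger_gap'])
d=snap('side','s9');d2=snap('scene','sc9')
a=cv2.resize(d['color'][170:320,200:320],None,fx=4,fy=4,interpolation=cv2.INTER_CUBIC)
cv2.imwrite('pics/s9c.png',a[:,:,::-1])
E
```

```text
13.5 [ 0.54861239 -0.2173685   0.23098301] [-1.79998813e+02  3.37398601e-02  1.79106925e+02] [-0.65489684 -0.95183586 -4.11204828] [ 0.03172555 -0.28689496  0.03577546] 0.3395351016199714
```

View pics/s9c.png

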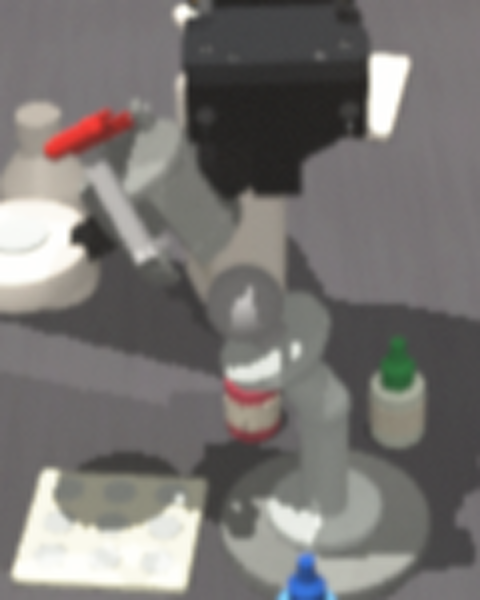

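View pics/w9.png

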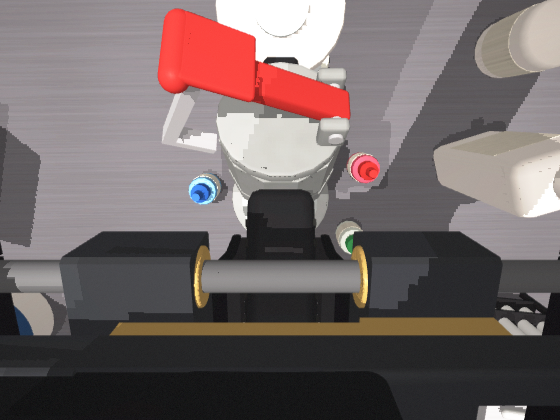

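View pics/sc9.png

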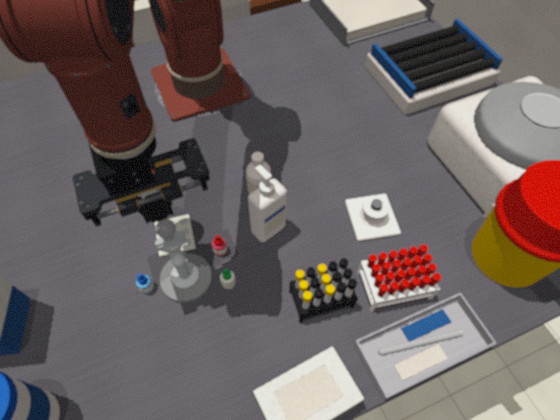

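Emit:
{"method": "arm_command", "body": {
  "moves": "-3 -0.5 5 0; -7 -1 12 0; -11 -1 19 0; -15 -1 26 0; -18 -1 31 0; -20 -1 34.5 0; -21.5 -1 37 0; -22 -1 38 0; -22 -1 38 0; -22 -1 38 0"
}}

```text
time_s: 14.85
tool_pos: [0.5701, -0.2194, 0.1928]
orientation: [-180.0, 0.0, 179.0]
ft_force: [0.8, 0.0, -4.3]
finger_gap: 0.338
```

```bash
python3 - <<'E'
from h import *
s=snap('wrist','w10'); o=get_obs(); print(o['time_s'],o['tool_pos'],o['orientation'],o['ft_force'],o['wrist_torque'],o['finger_gap'])
d=snap('side','s10')
a=cv2.resize(d['color'][170:320,200:320],None,fx=4,fy=4,interpolation=cv2.INTER_CUBIC)
cv2.imwrite('pics/s10c.png',a[:,:,::-1])
from headchk import full
full('w10',o['orientation'][2],o['tool_pos'],30)
E
```

```text
14.9 [ 0.57004253 -0.21947117  0.19277408] [-1.79994868e+02  1.47472010e-02  1.79035801e+02] [-0.48183849  0.68017816 -3.72647936] [ 0.02488351 -0.27834199 -0.03653094] 0.33639743439194514
predicted socket [ 0.5192 -0.2186  0.1778] roof n offs -0.00014315108947625824 n 7045
 slope deg: pitch corr (more nose-down +) 0.28697292058730545 roll -0.16772431343173333 off -0.00020279274882726341
 extents a [-0.0249  0.0299] b(+-) for |a|<10 [-0.0157  0.0273] rear a for |b|<6 [-0.025   0.0301]
 grip top: a max [0.0315 0.0338 0.035 ] c 0.013928973380684691 b [-0.0142  0.0139] 3225
   slope deg 2.5297640632185545 c at a=20mm 0.013833282777288685
 light b [-0.0316  0.0315] z [0.1586 0.1603 0.1645] hx extents [0.087  0.1244] 6536
```

View pics/s10c.png

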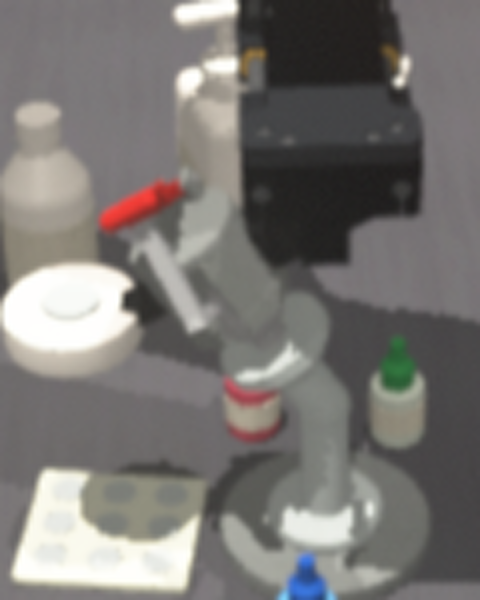

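Emit:
{"method": "arm_command", "body": {
  "moves": "0 0.5 0 0; -1 0.5 2 0; -2 0.5 4 0; -3 0.5 5.5 0; -4 0.5 7 0; -5 0.5 9 0; -6 0.5 10.5 0; -7 0.5 12 0; -7 0.5 12 0; -7 0.5 12 0"
}}

```text
time_s: 16.2
tool_pos: [0.578, -0.2189, 0.1809]
orientation: [-180.0, 0.1, 179.1]
ft_force: [5.6, -0.3, 0.3]
finger_gap: 0.338
```

```bash
python3 - <<'E'
from h import *
s=snap('wrist','w11'); o=get_obs(); print(o['time_s'],o['tool_pos'],o['orientation'],o['ft_force'],o['wrist_torque'],o['finger_gap'])
from headchk import full
full('w11',o['orientation'][2],o['tool_pos'],30)
E
```

```text
16.25 [ 0.5780089  -0.21891742  0.18090449] [-1.79979338e+02  1.11491884e-01  1.79067290e+02] [6.32518155 0.28425    1.13809384] [ 0.12082941 -1.54840339 -0.04054951] 0.33924467561835464
predicted socket [ 0.5272 -0.2181  0.1659] roof n offs -0.00024627390817857887 n 7024
 slope deg: pitch corr (more nose-down +) 0.3794996893275011 roll -0.1629686827615751 off -0.00031678720596610335
 extents a [-0.0247  0.0298] b(+-) for |a|<10 [-0.0155  0.0274] rear a for |b|<6 [-0.0249  0.0303]
 grip top: a max [0.0315 0.0338 0.0351] c 0.01391290714397656 b [-0.0142  0.0138] 3217
   slope deg 2.458875850249846 c at a=20mm 0.013808878399068178
 light b [-0.0316  0.0314] z [0.1464 0.1481 0.1525] hx extents [0.0868 0.1244] 6548
```

Emit:
{"method": "arm_command", "body": {
  "moves": "-0.5 0 0 0; -1 0 -0.5 0; -1.5 0 -0.8 0; -1.7 0 -1 0; -1.7 0 -1 0; -1.7 0 -1 0; -2.2 0 0 0; -2.7 0 0.7 0; -2.7 0 0.7 0; -2.7 0 0.7 0"
}}

```text
time_s: 17.5
tool_pos: [0.5797, -0.2191, 0.1798]
orientation: [-180.0, -0.0, 179.0]
ft_force: [-0.7, 0.7, -5.0]
finger_gap: 0.337
```

```bash
python3 - <<'E'
from h import *
s=snap('wrist','w12'); o=get_obs(); print(o['time_s'],o['tool_pos'],o['orientation'],o['ft_force'],o['wrist_torque'],o['finger_gap'])
from headchk import full
full('w12',o['orientation'][2],o['tool_pos'],30)
E
```

```text
17.55 [ 0.57969657 -0.21905256  0.17987738] [-1.79999161e+02 -5.62063067e-03  1.79041107e+02] [ 0.77761484 -0.95036414 -5.07360271] [ 0.03578834 -0.22073746 -0.00310497] 0.3390546599356986
predicted socket [ 0.5289 -0.2182  0.1649] roof n offs -0.0001566917197713939 n 7030
 slope deg: pitch corr (more nose-down +) 0.2863935362878632 roll -0.14734272651215893 off -0.0002017412111522541
 extents a [-0.0248  0.0299] b(+-) for |a|<10 [-0.0157  0.0273] rear a for |b|<6 [-0.0249  0.0302]
 grip top: a max [0.0314 0.0339 0.035 ] c 0.013905602462315432 b [-0.0141  0.0139] 3221
   slope deg 2.4113264983652933 c at a=20mm 0.013825185176507236
 light b [-0.0316  0.0315] z [0.1457 0.1473 0.1517] hx extents [0.0869 0.1244] 6536
```

Emit:
{"method": "arm_command", "body": {
  "moves": "-0.5 0 1 0; -1 0 2 0; -1.5 0 3 0; -2 0 4 0; -2.5 0 5 0; -3 0 5.5 0; -3.5 0 6 0; -3.5 0 6 0; -3.5 0 6 0; -3.5 0 6 0"
}}

```text
time_s: 18.8
tool_pos: [0.5833, -0.2191, 0.1739]
orientation: [-180.0, 0.0, 179.0]
ft_force: [0.8, -0.4, -4.6]
finger_gap: 0.34
```

```bash
python3 - <<'E'
from h import *
s=snap('wrist','w13'); o=get_obs(); print(o['time_s'],o['tool_pos'],o['orientation'],o['ft_force'],o['wrist_torque'],o['finger_gap'])
E
```

```text
18.85 [ 0.58323521 -0.21909573  0.17389332] [-1.79998860e+02  1.58430017e-04  1.79041964e+02] [-0.35493663 -0.22028578 -4.58000214] [ 0.03464987 -0.24477956 -0.04974456] 0.3415634252052076
```

Emit:
{"method": "arm_command", "body": {
  "moves": "-0.5 0 0.9 0; -1 0 1.7 0; -1.5 0 2.6 0; -2 0 3.5 0; -2.3 0 4 0; -2.3 0 4 0; -2.3 0 4 0; -2.3 0 4 0; -2.3 0 4 0; -2.3 0 4 0"
}}

```text
time_s: 20.1
tool_pos: [0.5852, -0.2192, 0.1711]
orientation: [180.0, -0.0, 179.0]
ft_force: [-6.5, 1.8, 7.9]
finger_gap: 0.342
```

```bash
python3 - <<'E'
from h import *
s=snap('wrist','w14'); o=get_obs(); print(o['time_s'],o['tool_pos'],o['orientation'],o['ft_force'],o['wrist_torque'],o['finger_gap'])
from headchk import full
full('w14',o['orientation'][2],o['tool_pos'],30)
d=snap('side','s14')
a=cv2.resize(d['color'][170:320,200:320],None,fx=4,fy=4,interpolation=cv2.INTER_CUBIC)
cv2.imwrite('pics/s14c.png',a[:,:,::-1])
E
```

```text
20.15 [ 0.58517474 -0.21918962  0.17110384] [ 1.79971911e+02 -1.05906565e-02  1.79034011e+02] [-6.35854734  1.39183664  8.41200932] [0.79182426 1.68460275 0.10157084] 0.34208910689075817
predicted socket [ 0.5344 -0.2183  0.1561] roof n offs 0.0006027474626302366 n 7134
 slope deg: pitch corr (more nose-down +) -0.620184114537114 roll -0.23370805940123823 off 0.0006348055166976632
 extents a [-0.0252  0.0295] b(+-) for |a|<10 [-0.0155  0.0274] rear a for |b|<6 [-0.0253  0.0299]
 grip top: a max [0.0313 0.0337 0.0349] c 0.01425777539594039 b [-0.0143  0.0141] 3266
   slope deg 1.8953148991751854 c at a=20mm 0.014100641753292249
 light b [-0.0314  0.0315] z [0.1385 0.1401 0.1659] hx extents [0.0873 0.1239] 6471
```

View pics/s14c.png

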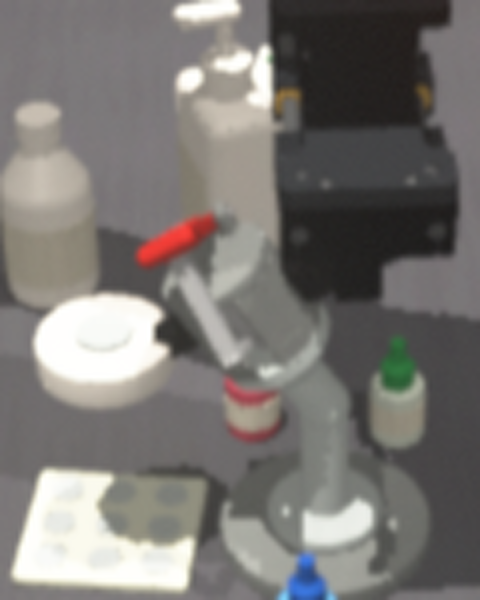

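View pics/w14.png

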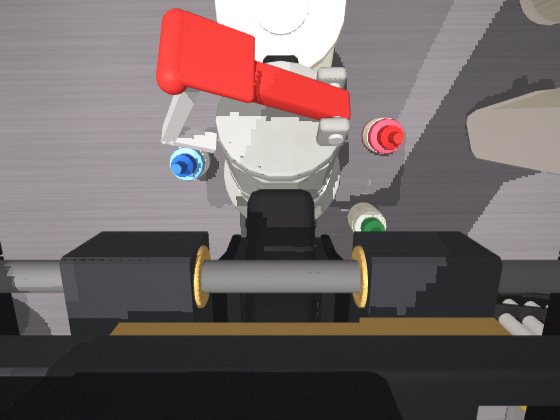

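Emit:
{"method": "arm_command", "body": {
  "moves": "0 0 0 0; 0 0 0 0; 0 0 0 0; 0 0 0 0; 0 0 0 0; 0 0 0 0; 0 0 0 0; 0 0 0 0; 0 0 0 0; 0 0 0 0",
  "force": 6
}}

```text
time_s: 21.45
tool_pos: [0.5859, -0.2193, 0.1706]
orientation: [-180.0, 0.1, 179.0]
ft_force: [-2.7, 1.9, 5.6]
finger_gap: 0.343
```

```bash
python3 - <<'E'
from h import *
s=snap('wrist','w15'); o=get_obs(); print(o['time_s'],o['tool_pos'],o['orientation'],o['ft_force'],o['wrist_torque'],o['finger_gap'])
from headchk import full
full('w15',o['orientation'][2],o['tool_pos'],30)
E
```

```text
21.5 [ 0.58586385 -0.21926905  0.17060479] [-1.79989995e+02  5.53862885e-02  1.79044031e+02] [-2.63546461  1.74846359  5.82536021] [0.37370165 0.66961624 0.06453664] 0.3439634719935342
predicted socket [ 0.535  -0.2184  0.1556] roof n offs 0.0014995051556462003 n 7218
 slope deg: pitch corr (more nose-down +) -1.51817533506588 roll -0.2572779743215202 off 0.0016040320497169936
 extents a [-0.0255  0.0292] b(+-) for |a|<10 [-0.0156  0.0274] rear a for |b|<6 [-0.0256  0.0296]
 grip top: a max [0.0312 0.0335 0.0345] c 0.014715995673683618 b [-0.0145  0.0142] 3314
   slope deg 0.9211778054145036 c at a=20mm 0.014514352999652178
 light b [-0.0314  0.0313] z [0.1396 0.1412 0.1676] hx extents [0.0875 0.1234] 6378
```

Emit:
{"method": "arm_command", "body": {
  "moves": "0.2 0 -0.3 0; 0.5 0 -0.8 0; 0.7 0 -1.2 0; 0.8 0 -1.5 0; 0.8 0 -1.5 0; 0.8 0 -1.5 0; 0.8 0 -1.5 0; 0.8 0 -1.5 0; 0.8 0 -1.5 0; 0.8 0 -1.5 0",
  "force": 3
}}

```text
time_s: 22.75
tool_pos: [0.5845, -0.2191, 0.1712]
orientation: [180.0, -0.0, 179.0]
ft_force: [-2.1, -0.4, -3.5]
finger_gap: 0.346
```

```bash
python3 - <<'E'
from h import *
s=snap('wrist','w16'); o=get_obs(); print(o['time_s'],o['tool_pos'],o['orientation'],o['ft_force'],o['wrist_torque'],o['finger_gap'])
from headchk import full
full('w16',o['orientation'][2],[.5859,-.2193,.1706],30)
E
```

```text
22.8 [ 0.58450104 -0.21911046  0.17121116] [ 1.79997407e+02 -3.23013795e-02  1.79042250e+02] [-2.77463723  0.52364367 -2.16459645] [ 0.05899109  0.51437802 -0.02795989] 0.34774059351187214
predicted socket [ 0.5351 -0.2185  0.1556] roof n offs 0.0016448531598634917 n 7077
 slope deg: pitch corr (more nose-down +) -0.3655737491635374 roll -0.3395087390717754 off 0.001592087100220037
 extents a [-0.0238  0.0308] b(+-) for |a|<10 [-0.0207  0.0274] rear a for |b|<6 [-0.0239  0.0312]
 grip top: a max [0.0325 0.0349 0.0363] c 0.01571199749392614 b [-0.0148  0.0143] 3390
   slope deg 2.3105518800987577 c at a=20mm 0.015581667788329407
 light b [-0.0313  0.0317] z [0.1375 0.1392 0.1653] hx extents [0.0884 0.1257] 6451
```

Emit:
{"method": "arm_command", "body": {
  "moves": "0 0 0 0; 0 0 0 0; 0 0 0 0; 0 0 0 0; 0 0 0 0; 0 0 0 0; 0 0 0 0; 0 0 0 0; 0 0 0 0; 0 0 0 0",
  "gripper": 0.7
}}

```text
time_s: 24.05
tool_pos: [0.5848, -0.2191, 0.1714]
orientation: [-180.0, 0.0, 179.0]
ft_force: [-0.4, 0.0, 0.3]
finger_gap: 0.7
```

```bash
python3 - <<'E'
from h import *
s=snap('wrist','w17'); o=get_obs(); print(o['time_s'],o['tool_pos'],o['orientation'],o['ft_force'],o['wrist_torque'],o['finger_gap'])
from headchk import full
full('w17',o['orientation'][2],[.5859,-.2193,.1706],30)
E
```

```text
24.1 [ 0.5847245  -0.21913449  0.17137715] [-1.79998483e+02 -1.74356473e-03  1.79042179e+02] [-0.16318277  0.12837557  0.33068778] [ 0.09458758 -0.01527457  0.00703614] 0.7019064216385951
predicted socket [ 0.5351 -0.2185  0.1556] roof n offs 0.00130851969027297 n 7115
 slope deg: pitch corr (more nose-down +) -0.705852238723061 roll -0.5061472105817053 off 0.0013161376756905983
 extents a [-0.0239  0.031 ] b(+-) for |a|<10 [-0.0207  0.0276] rear a for |b|<6 [-0.024   0.0312]
 grip top: a max [0.0326 0.035  0.0359] c 0.015061385549286451 b [-0.0148  0.0143] 3386
   slope deg 1.4867363483813987 c at a=20mm 0.01486156217924849
 light b [-0.031   0.0319] z [0.1379 0.1395 0.1661] hx extents [0.0881 0.1255] 6421
```

View pics/w17.png

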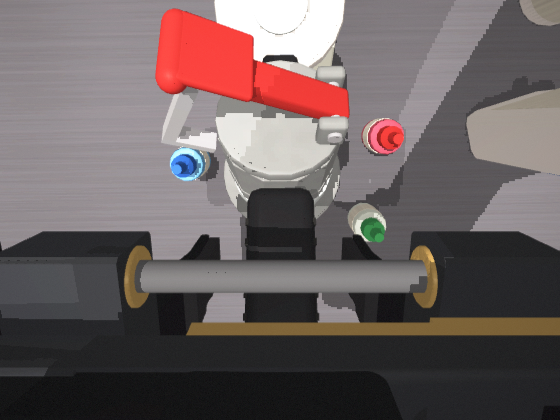

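Emit:
{"method": "arm_command", "body": {
  "moves": "0 0 -6 0; 0 0 -15 0; 0 0 -28 0; 0 0 -42 0; 0 0 -55 0; 0 0 -65 0; 0 0 -70 0; 0 0 -70 0; 0 0 -70 0; 0 0 -70 0"
}}

```text
time_s: 25.35
tool_pos: [0.5845, -0.2191, 0.2409]
orientation: [180.0, -0.0, 179.0]
ft_force: [-0.2, 0.9, -1.7]
finger_gap: 0.7
```

```bash
cat > lever.py <<'E'
from h import *
import sys
np.set_printoptions(precision=4,suppress=True)
from tilt import plane
def lever(tag,yaw=179.,pitch=29.7,so=(.5325,-.2182,.1553)):
    q=load(tag);P=cloud(q);im=q['color'].astype(int);ok=q['z_map']>0
    h=np.radians(yaw);p=np.radians(pitch);hx=np.array([np.cos(h),np.sin(h),0]);Z=np.array([0,0,1.]);
    X=hx*np.cos(p)-Z*np.sin(p);N=hx*np.sin(p)+Z*np.cos(p);Y=np.cross(N,X)
    D=P-np.array(so);a=D@X;b=D@Y;c=D@N
    m=ok&(im[...,0]>120)&(im[...,1]<80)&(im[...,2]<80)&(np.abs(a)<.04)&(np.abs(b)<.06)&(c>.02)&(c<.11)
    A=np.c_[a[m],b[m],c[m]];print(tag,'red n',m.sum(),'a',np.percentile(A[:,0],[1,99]),'b',np.percentile(A[:,1],[1,99]),'c',np.percentile(A[:,2],[1,99]))
    w=A[(A[:,1]>-.01)];k=np.polyfit(w[:,1],w[:,2],1)
    r=w[:,2]-np.polyval(k,w[:,1]);w2=w[np.abs(r)<.003];k=np.polyfit(w2[:,1],w2[:,2],1);print('   lever slope rad',np.arctan(k[0]),'height at b=0.02',np.polyval(k,.02))
    for b0 in np.arange(-.02,.05,.008):
        s=A[np.abs(A[:,1]-b0)<.004]
        if len(s)>20: print('    b %.3f a %s c %.4f'%(b0,np.percentile(s[:,0],[2,98]).round(4),np.median(s[:,2])),s[:,2].max().round(4))
    return
if __name__=='__main__': 
    for t in sys.argv[1:]: lever(t)
E
python3 - <<'E'
from h import *
s=snap('wrist','w18'); o=get_obs(); print(o['time_s'],o['tool_pos'],o['orientation'],o['ft_force'],o['finger_gap'])
snap('scene','sc18');d=snap('side','s18')
cv2.imwrite('pics/s18c.png',cv2.resize(d['color'][170:320,200:320],None,fx=4,fy=4,interpolation=cv2.INTER_CUBIC)[:,:,::-1])
E
python3 lever.py w18; python3 tilt.py w18 179
```

```text
25.4 [ 0.58456123 -0.21905729  0.24094036] [ 1.79995249e+02 -4.17651300e-02  1.79041498e+02] [ 1.08334177  0.43133766 -0.38657798] 0.7021922414017645
w18 red n 4178 a [-0.0123  0.0134] b [-0.0263  0.0381] c [0.0384 0.0733]
   lever slope rad 0.5505600312875782 height at b=0.02 0.06509856452561408
    b -0.020 a [-0.0051  0.0077] c 0.0418 0.045
    b -0.012 a [-0.0054  0.0075] c 0.0451 0.0487
    b -0.004 a [-0.0053  0.0075] c 0.0492 0.0529
    b 0.004 a [-0.0053  0.0073] c 0.0532 0.0567
    b 0.012 a [-0.011   0.0128] c 0.0623 0.0654
    b 0.020 a [-0.0111  0.0131] c 0.0662 0.0693
    b 0.028 a [-0.0116  0.0132] c 0.0701 0.0737
    b 0.036 a [-0.0129  0.0131] c 0.0722 0.0742Traceback (most recent call last):
  File "tilt.py", line 21, in <module>
    if __name__=='__main__': meas(sys.argv[1],float(sys.argv[2]))
                             ~~~~^^^^^^^^^^^^^^^^^^^^^^^^^^^^^^^^
  File "tilt.py", line 18, in meas
    n,l,st,cc=cv2.connectedComponentsWithStats(m.astype(np.uint8));k=1+np.argmax(st[1:,4]);X=P[l==k]
                                                                       ~~~~~~~~~^^^^^^^^^^
    return _wrapfunc(a, 'argmax', axis=axis, out=out, **kwds)
    return bound(*args, **kwds)
ValueError: attempt to get argmax of an empty sequence
```

View pics/w18.png

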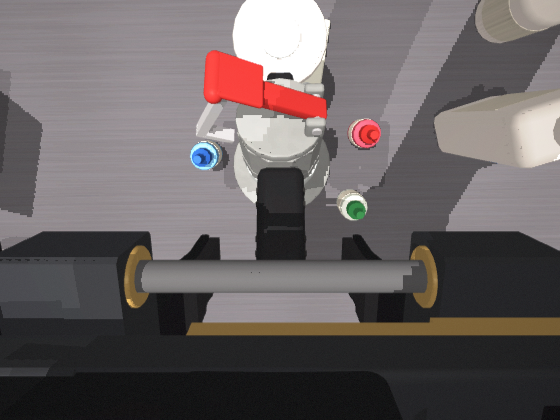

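View pics/s18c.png

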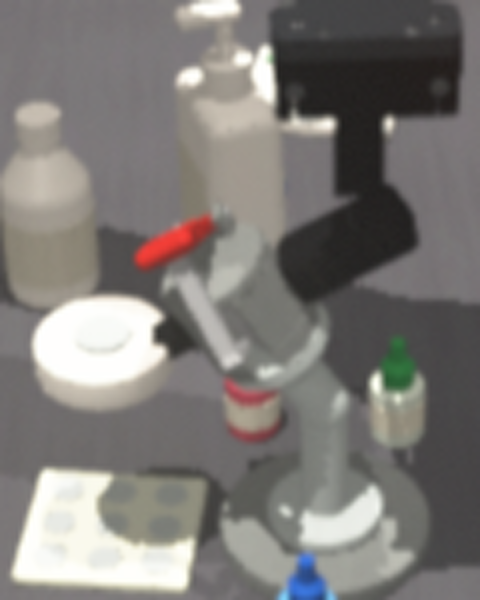

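Emit:
{"method": "arm_command", "body": {
  "moves": "0 0 -10 0; 5 -1 -20 0; 20 -3 -25 0; 40 -5 -25 0; 60 -8 -25 0; 78 -10 -22 0; 90 -10 -15 0; 95 -10 -8 0; 95 -10 -4 0; 95 -10 -4 0",
  "gripper": 0,
  "force": 20
}}

```text
time_s: 26.75
tool_pos: [0.4898, -0.2272, 0.2449]
orientation: [-180.0, -0.0, 179.1]
ft_force: [0.0, -1.2, -0.4]
finger_gap: 0.007
```

```bash
python3 - <<'E'
from h import *
s=snap('wrist','w19'); o=get_obs(); print(o['time_s'],o['tool_pos'],o['orientation'],o['ft_force'],o['finger_gap'])
a=snap('scene','sc19');d=snap('side','s19')
f=lambda im,u,v:cv2.resize(im[v:v+110,u:u+100],None,fx=4,fy=4,interpolation=cv2.INTER_CUBIC)
cv2.imwrite('pics/c19.png',np.hstack([f(a['color'],120,150),f(d['color'],200,170)])[:,:,::-1])
E
```

```text
26.8 [ 0.4899536  -0.22734563  0.24514755] [-1.79988497e+02 -2.81668961e-02  1.79070348e+02] [-0.23045104 -0.79208129 -0.60232096] 0.00472204579449954
```

View pics/c19.png

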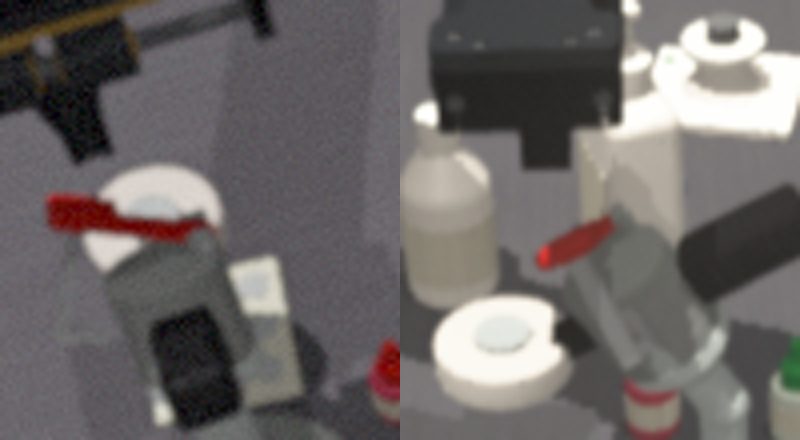

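View pics/w19.png

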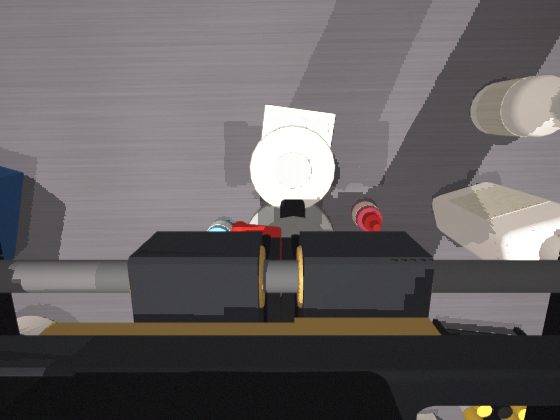

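Emit:
{"method": "arm_command", "body": {
  "moves": "1 -3 5 0; 1 -3 12 0; 1 -3 19 0; 1 -3 24 0; 1 -3 27 0; 0 -3.5 29 0; -2 -5 33 0; -4 -6.5 37 0; -4 -6.5 37 0; -4 -6.5 37 0"
}}

```text
time_s: 28.15
tool_pos: [0.4935, -0.234, 0.2083]
orientation: [180.0, -0.0, 179.0]
ft_force: [-0.3, -1.1, 0.8]
finger_gap: 0.003
```

```bash
cat > pk.py <<'E'
from h import *
import sys
t=sys.argv[1]
s=snap('wrist','w'+t); o=get_obs(); print(o['time_s'],o['tool_pos'],o['orientation'],o['ft_force'],o['wrist_torque'],o['finger_gap'])
a=snap('scene','sc'+t);d=snap('side','s'+t)
f=lambda im,u,v:cv2.resize(im[v:v+110,u:u+100],None,fx=4,fy=4,interpolation=cv2.INTER_CUBIC)
cv2.imwrite('pics/c%s.png'%t,np.hstack([f(a['color'],120,150),f(d['color'],200,170)])[:,:,::-1])
E
python3 pk.py 20
```

```text
28.2 [ 0.49344955 -0.2339664   0.2082822 ] [ 1.79992932e+02 -1.15567124e-02  1.79048184e+02] [0.41137047 0.5859194  0.18084397] [-0.06365767  0.13332373  0.03975589] 0.007359955548372289
```

View pics/c20.png

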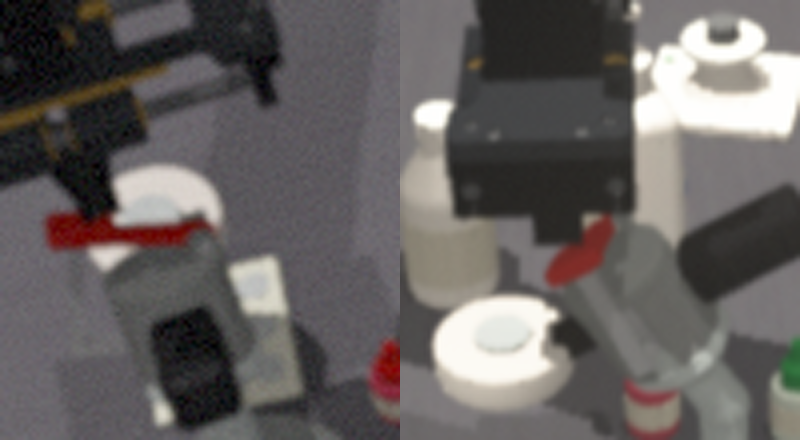

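Emit:
{"method": "arm_command", "body": {
  "moves": "-1 -0.5 2 0; -2 -1.5 4 0; -3 -2 6 0; -4 -3 8 0; -5 -3.5 10 0; -6 -4 12 0; -7 -5 14 0; -7.5 -5 15 0; -7.5 -5 15 0; -7.5 -5 15 0"
}}

```text
time_s: 29.55
tool_pos: [0.5011, -0.2391, 0.1935]
orientation: [180.0, 0.0, 179.1]
ft_force: [-0.2, -0.6, 4.6]
finger_gap: 0.001
```

```bash
python3 pk.py 21
```

```text
29.6 [ 0.50100589 -0.23915162  0.19343744] [-1.79999624e+02  7.96187526e-03  1.79049810e+02] [-0.05580046  0.12362146  5.16588575] [-0.18137223 -0.05096043 -0.02200483] 0.005242384622860259
```

View pics/c21.png

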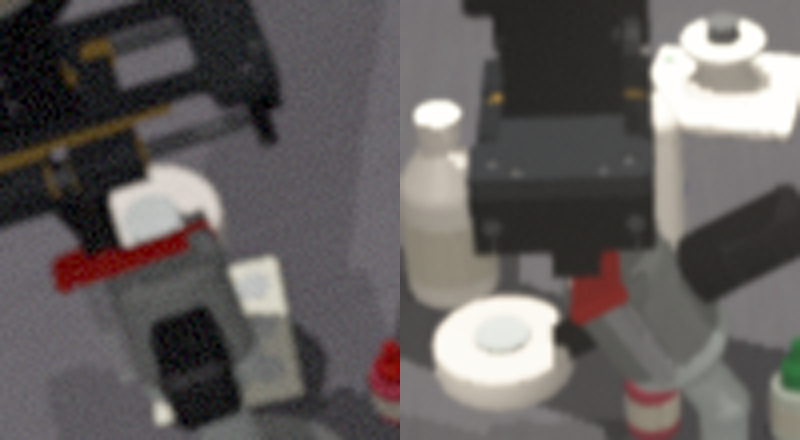

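View pics/w21.png

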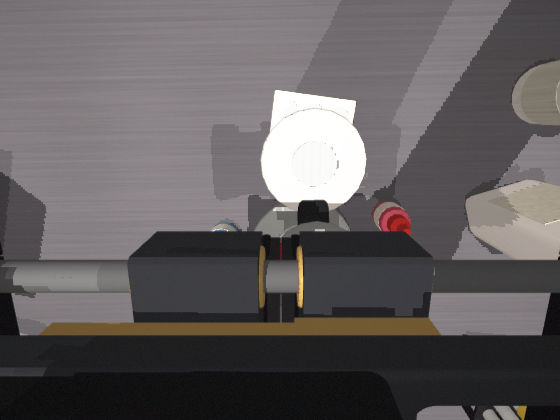

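Emit:
{"method": "arm_command", "body": {
  "moves": "-0.3 0 0.5 0; -0.5 0 1 0; -0.8 0 1.5 0; -1 0 2 0; -1.2 0 2.5 0; -1.5 0 3 0; -1.5 0 3 0; -1.5 0 3 0; -1.5 0 3 0; -1.5 0 3 0"
}}

```text
time_s: 30.95
tool_pos: [0.5017, -0.2399, 0.1923]
orientation: [180.0, 0.0, 179.0]
ft_force: [-10.2, 2.7, 24.6]
finger_gap: 0.005
```

```bash
python3 pk.py 22; python3 lever.py sc21 sc22 | grep -v '    b'
```

```text
31.0 [ 0.50177604 -0.23987128  0.19234483] [1.79987509e+02 9.57914954e-03 1.78995510e+02] [-10.49720685   1.23303876  23.35849573] [ 0.31670203  2.1727676  -0.00622432] 0.007166295554546876Traceback (most recent call last):
  File "lever.py", line 19, in <module>
    for t in sys.argv[1:]: lever(t)
                           ~~~~~^^^
  File "lever.py", line 11, in lever
    A=np.c_[a[m],b[m],c[m]];print(tag,'red n',m.sum(),'a',np.percentile(A[:,0],[1,99]),'b',np.percentile(A[:,1],[1,99]),'c',np.percentile(A[:,2],[1,99]))
                                                          ~~~~~~~~~~~~~^^^^^^^^^^^^^^^
    return _quantile_unchecked(
        a, q, axis, out, overwrite_input, method, keepdims, weights)
    return _ureduce(a,
                    func=_quantile_ureduce_func,
    ...<5 lines>...
                    overwrite_input=overwrite_input,
                    method=method)
    r = func(a, **kwargs)
    result = _quantile(arr,
                       quantiles=q,
    ...<2 lines>...
                       out=out,
                       weights=wgt)
    slices_having_nans = np.isnan(arr[-1, ...])
                                  ~~~^^^^^^^^^
IndexError: index -1 is out of bounds for axis 0 with size 0
```

View pics/c22.png

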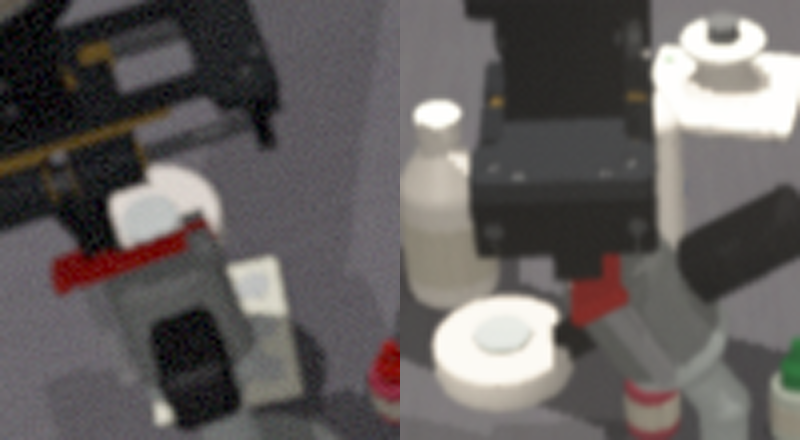

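Emit:
{"method": "arm_command", "body": {
  "moves": "0.5 0 -1 0; 1.5 0 -3 0; 3 0 -6 0; 5 0 -10 0; 8 0 -18 0; 8 0 -30 0; 8 0 -45 0; 0 0 -60 0; -20 0 -75 0; -40 0 -85 0"
}}

```text
time_s: 32.35
tool_pos: [0.5433, -0.24, 0.2773]
orientation: [-180.0, 0.1, 179.0]
ft_force: [0.5, -0.5, 0.4]
finger_gap: 0.005
```

Emit:
{"method": "arm_command", "body": {
  "moves": "-8 0 0 0; -16 0 0 0; -24 0 0 0; -32 0 0 0; -40 0 0 0; -44 0 0 0; -44 0 0 0; -44 0 0 0; -44 0 0 0; -44 0 0 0"
}}

```text
time_s: 33.6
tool_pos: [0.5863, -0.2407, 0.2755]
orientation: [-180.0, 0.0, 179.0]
ft_force: [0.3, 0.9, -0.9]
finger_gap: 0.003
```

```bash
python3 pk.py 23; python3 lever.py w23; python3 - <<'E'
from headchk import full
full('w23',179.,[.5834,-.2191,.1703],30)
E
```

```text
33.65 [ 0.58630283 -0.24069497  0.27547718] [-1.79999815e+02  9.55167555e-03  1.79037085e+02] [-0.42592607 -0.03067249 -0.36445725] [0.02846584 0.01813858 0.00083262] 0.002008651228834385
w23 red n 2716 a [-0.012   0.0131] b [-0.0258  0.0463] c [0.035  0.0452]
   lever slope rad 0.08982386047506685 height at b=0.02 0.04236214098166145
    b -0.020 a [-0.0046  0.0076] c 0.0406 0.0435
    b -0.012 a [-0.0053  0.0071] c 0.0402 0.0419
    b -0.004 a [-0.0054  0.0067] c 0.0402 0.0418
    b 0.004 a [-0.0054  0.0068] c 0.0400 0.0418
    b 0.012 a [-0.0053  0.0071] c 0.0400 0.0419
    b 0.020 a [-0.0111  0.0127] c 0.0440 0.0459
    b 0.028 a [-0.0111  0.0128] c 0.0440 0.0458
    b 0.036 a [-0.0112  0.0131] c 0.0439 0.0459
    b 0.044 a [-0.0127  0.0134] c 0.0433 0.045
predicted socket [ 0.5326 -0.2182  0.1553] roof n offs 0.0003103321525251413 n 2319
 slope deg: pitch corr (more nose-down +) -0.370395365036584 roll -0.8141575020844998 off 0.0003031148428222757
 extents a [-0.0261  0.0287] b(+-) for |a|<10 [-0.0155  0.0271] rear a for |b|<6 [-0.0263  0.0289]
 grip top: a max [0.0274 0.0314 0.0322] c 0.014086197514453383 b [-0.0141  0.0139] 2193
   slope deg 0.4830437085689795 c at a=20mm 0.0138238138434414
 light b [-0.0304  0.0322] z [0.1375 0.1393 0.1433] hx extents [0.0862 0.1511] 5806
```

View pics/w23.png

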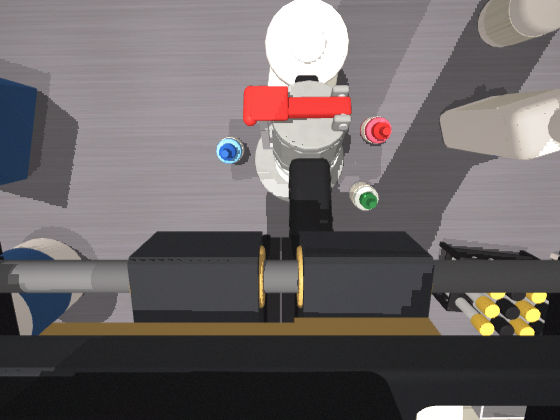

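View pics/c23.png

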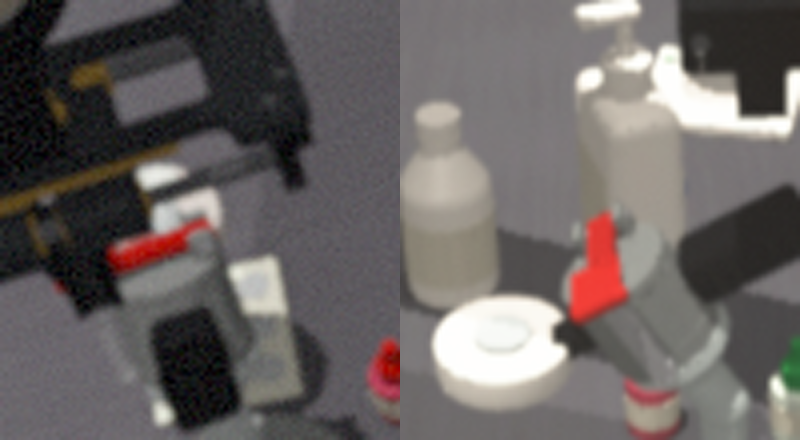

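View pics/sc23.png

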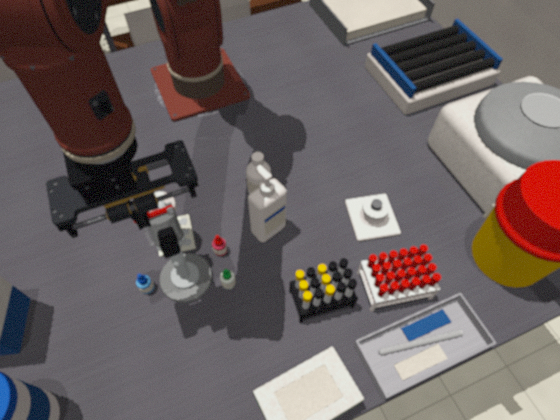

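Emit:
{"method": "arm_command", "body": {
  "moves": "0 0 -10 0; 0 0 -25 0; -10 0 -45 0; -20 0 -65 0; -30 0 -80 0; -40 0 -90 0; -40 0 -90 0; -40 0 -90 0; -40 0 -90 0; -40 0 -90 0"
}}

```text
time_s: 35.0
tool_pos: [0.6261, -0.2413, 0.3653]
orientation: [180.0, -0.0, 179.0]
ft_force: [-0.3, -0.8, 0.1]
finger_gap: 0.002
```

```bash
python3 pk.py 24; python3 lever.py w24 | head -3; python3 - <<'E'
from h import *
np.set_printoptions(precision=4,suppress=True)
a=load('side0')['color'];b=load('s24')['color'];c=load('scene0')['color'];d=load('sc24')['color']
for nm,(x,y,box) in dict(rack_red=(c,d,(355,240,445,310)),rack_dark=(c,d,(285,255,360,322)),san=(c,d,(240,175,292,245)),red=(c,d,(208,232,230,258)),green=(c,d,(218,264,240,292)),blue=(c,d,(132,270,158,296)),bottle=(a,b,(196,192,228,250)),san2=(a,b,(244,180,272,236))).items():
    u0,v0,u1,v1=box;f=lambda i:np.float32(cv2.cvtColor(i[v0:v1,u0:u1],cv2.COLOR_RGB2GRAY))
    print(nm,cv2.phaseCorrelate(f(x),f(y)))
q=load('w24');P=cloud(q);im=q['color'].astype(int);ok=q['z_map']>0
m=ok&(im.min(-1)>170)&(P[...,2]>.125)&(P[...,2]<.15)&(np.abs(P[...,0]-.464)<.05)&(np.abs(P[...,1]+.217)<.05)
W=np.array([onz(q,u,v,.139)[:2] for v,u in np.argwhere(m)],np.float32);print('light circle',cv2.minEnclosingCircle(W*1000),'z',np.median(P[m][:,2]))
E
```

```text
35.05 [ 0.62615563 -0.24127822  0.36533111] [ 1.79989869e+02 -5.40703267e-03  1.79040051e+02] [ 0.01514824 -0.27315762 -0.28748872] [0.02894003 0.05382895 0.01308125] 0.0035520124738325173
w24 red n 1448 a [-0.0124  0.0126] b [-0.0259  0.0463] c [0.0349 0.0452]
   lever slope rad 0.08907128411877445 height at b=0.02 0.04234874746037678
    b -0.020 a [-0.0046  0.007 ] c 0.0406 0.0418
rack_red ((-0.02724874195382654, 0.10533915863898358), 0.9742117759622173)
rack_dark ((0.5114326259369832, 0.0664589910544251), 0.980480555428399)
san ((0.19132214379386525, 0.18571830902441633), 0.7120183669490578)
red ((0.051646883915758224, 0.6333458566138308), 0.9856410755051507)
green ((-0.050142775043113375, 0.1679844701411799), 0.8901399423678716)
blue ((0.44308545340399696, 0.4835703463105574), 1.0554149513872562)
bottle ((-0.3383429045824329, 0.006021757247406612), 0.5175543330609799)
san2 ((0.0024720092194279175, 0.20172966494221), 0.6667829505602518)
light circle ((464.3297119140625, -217.80543518066406), 33.75468444824219) z 0.13934284575475853
```

View pics/s24.png

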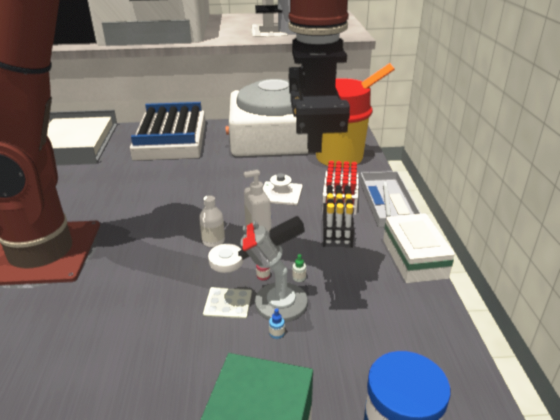

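View pics/w24.png

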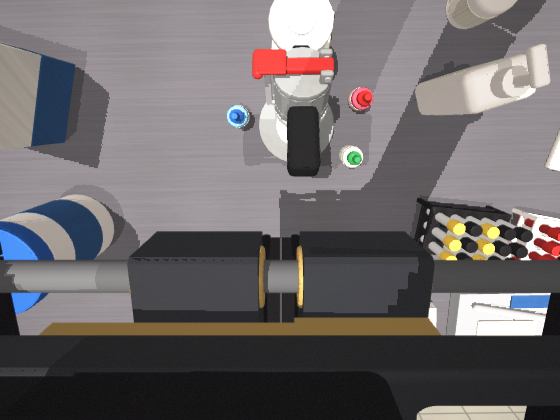

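```bash
python3 - <<'E'
from h import *
print(finish_job())
E
```

```text
the job is handed in; nothing more can be done
None
```

The lamp is mounted on the ball, released and locked with the red lever. I handed the job in at about 35 s of the 67 s allowed, with the robot clear of everything.

**What I did:** I gripped the battery grip lightly and tipped the lamp to 30° on its stand. Then I held it firmly, carried it over the sanitiser and lowered it along the stud onto the ball. The socket pressed the ball sideways with about 8 N partway down. I shifted it back about 2 mm and it went home on the collar with about 14 N along the stud. After letting go, I pushed the lever down with the closed fingertips until it stopped hard, with a peak of about 26 N.

**Last checks that agreed:**
- **Seating:** the socket sits within about 0.3 mm of its home position, tilted 29.6–29.8°.
- **Lever:** the pad is 44.0 mm above the ball's centre along the stud and flat, which is fully down.
- **Light:** it is level about 121 mm above the tile.
- **Other items:** no rack or bottle shifted by more than about 0.6 pixel between the first and last pictures.

**Checks that disagreed:**
- **Post direction:** most fits, and the seated lamp itself, put the post within about 1° of straight, but two fits from the slanted side view gave about +4° and −8°. I followed the first group.
- **Tile:** it looks turned about 8°, so the light is about 10 mm off the tile's centre, still over it.
- **Lever slope:** an automatic fit gave 0.09 rad because it mixed the lever's arm with its pad. The pad alone is flat.

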